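Load coin collars on an expanding arbor and start its draw bolt square

TASK

Slide every coin collar ring from the blue-lined tray down over the post of the expanding arbor, so that they lie flat in one stack. Then set the T-handled socket driver squarely down over the square bolt head on top of the post, upright and on its axis before the first turn, and turn the bolt clockwise as far as it goes (about 130 degrees: lift off and take a fresh bite where needed) so that the arbor locks. Finally stand the driver upright in its round rubber dish again and let go, leaving the bottle, the die and the tongs where they are.

Things in the scene. Friction and masses are not known exactly. Their poses are not given: they have to be found in the camera images.
- ring_1: Plain steel coin collar: ring of outer diameter 56 mm, bore 35 mm, 10 mm high, about 0.12 kg. Origin: centre of its underside, z along its axis. Two to four of the four rings are present (None: absent); they lie flat in the tray and are all alike.
- ring_2: Plain steel coin collar: ring of outer diameter 56 mm, bore 35 mm, 10 mm high, about 0.12 kg. Origin: centre of its underside, z along its axis. Two to four of the four rings are present (None: absent); they lie flat in the tray and are all alike.
- ring_3: Plain steel coin collar: ring of outer diameter 56 mm, bore 35 mm, 10 mm high, about 0.12 kg. Origin: centre of its underside, z along its axis. Two to four of the four rings are present (None: absent); they lie flat in the tray and are all alike.
- ring_4: Plain steel coin collar: ring of outer diameter 56 mm, bore 35 mm, 10 mm high, about 0.12 kg. Origin: centre of its underside, z along its axis. Two to four of the four rings are present (None: absent); they lie flat in the tray and are all alike.
- tray: Fixed square steel tray, 312 mm over all, inside 300 mm, floor 3 mm thick with blue liner, rim 12 mm high. Origin: centre of its underside.
- arbor: Fixed steel expanding arbor: round foot 90 mm across, 20 mm high (the rings lie on its top), then an upright post 30 mm thick up to 60 mm above the table, chamfered to 27 mm thick at 64 mm. Origin: centre of the foot's underside, z up the post. Above the post stands the square head of the draw bolt. The post does not swell measurably.
- bolt_top (a point): Centre of the top face of the draw bolt's dark square head, on the post's axis, 80 mm above the table when the joint reads 0. The head is 20 x 20 mm and 14 mm high, its sides along this point's x and y axes; z up. It turns with the bolt and sinks 1 mm per radian. Its diagonal (28 mm) passes through the rings.
- drawbolt (a joint): Turn of the draw bolt in rad, growing clockwise seen from above; starts at 0 to 0.15, hard stop at 2.3. Stiff thread: takes about 0.12 N m to turn and stays where it is left.
- driver: T-handled socket driver, 102 mm tall, 0.4 kg, standing upright. Origin: centre of the open mouth on its underside, z up. Socket 35 x 35 mm outside, 23 x 23 mm inside (1.5 mm play each side of the bolt head), 13 mm deep, sides along x and y; any quarter turn fits the head. Solid block to 23 mm height, then a round shank 20 mm thick to 68 mm.
- driver_hub (a point): Centre of the driver's handle hub, 85 mm above its mouth. Hub from 68 to 102 mm height, 30 mm along the driver's x, 26 mm along y, its flat +y and -y sides free to be gripped from above. A cross bar 12 mm thick, 120 mm long runs along x through it at 83 mm height.
- dish: Fixed round rubber dish on which the driver stands, 100 mm across, floor 3 mm thick, low rim 10 mm high, 88 mm across inside. Origin: centre of its underside.
- oil: Bystander: white oil bottle, 48 mm across, 110 mm tall, upright. Origin at the underside. Leave it alone.
- die: Bystander: stepped round steel die, 60 mm across, 55 mm tall, upright. Origin at the underside. Leave it alone.
- tongs: Bystander: scissor-like steel tongs lying on the table, about 185 mm long. Origin near the finger loops. Leave them alone.
Mind the look-alikes: they are no part of the job. Leave any purple look-alike of the ring_1 alone.

How it is judged:
On the way, in this order (a step that is already met when the one before it is completed fails the run):
1. all rings lie flat on the arbor post (horizontal distance between each of ring_1, ring_2, ring_3, ring_4 and arbor below 0.005 m and z of each of ring_1, ring_2, ring_3, ring_4 in the frame of arbor below 0.056 m and angle between each of ring_1, ring_2, ring_3, ring_4's own z axis and vertical below 0.08 rad), for 0.2 s.
2. the driver sits square over the bolt head, upright and on its axis, before the bolt is turned (horizontal distance between driver and bolt_top below 0.004 m and angle between driver's own z axis and vertical below 0.07 rad and z of driver in the frame of bolt_top below -0.008 m and value of joint drawbolt below 0.35 rad), for 0.2 s.
3. the bolt is turned clockwise to its stop (value of joint drawbolt above 2.1 rad), for 0.2 s.
At the end, for the whole second after the job is handed in: Every ring present is flat (within 0.08 rad) around the arbor post, centred within 5 mm, its underside less than 56 mm above the table, at rest; the bolt is turned past 2.1 rad; the driver stands upright (within 0.05 rad) on the floor of its dish, within 35 mm of the dish's centre, at rest (all of step 1 and linear speed of each of ring_1, ring_2, ring_3, ring_4, driver below 0.03 m/s and value of joint drawbolt above 2.1 rad and horizontal distance between driver and dish below 0.035 m and height (world z) of driver below 0.007 m and angle between driver's own z axis and vertical below 0.05 rad); the robot touches nothing.
It fails at once if the bolt is turned while the driver is not square on its head (off axis by over 5 mm, tilted over 0.12 rad, or not over it) (velocity of joint drawbolt above 0.25 rad/s and (horizontal distance between driver and bolt_top above 0.005 m or angle between driver's own z axis and vertical above 0.12 rad or z of driver in the frame of bolt_top above -0.004 m)).
It fails at once if the oil bottle disturbed (moved over 20 mm) (distance of oil from where it was at the start of the episode above 0.02 m).
It fails at once if the steel die disturbed (moved over 20 mm) (distance of die from where it was at the start of the episode above 0.02 m).
It fails at once if the tongs disturbed (moved over 20 mm) (distance of tongs from where it was at the start of the episode above 0.02 m).
Of ring_1, ring_2, ring_3, ring_4 only 2 to 4 are there at a start; the rules pass over those that are not, and their reading is None.
At some moment in a run one of ring_1, ring_2, ring_3, ring_4 may be knocked a few centimetres aside while the robot is not near it.
It also fails if it takes over 210 s, if anything falls off the work surface, if the arm or the gripper's body presses on something with over 40 N, if the wrist force passes 120 N, or if a joint passes its speed limit or range.

ROBOT

A 6-joint arm with a two-finger parallel gripper is mounted at the origin on the work surface. World frame = base frame: x ahead of the robot, y to its left, z up, the work surface at z = 0. Lengths are in m, angles in rad, forces in N, time in s.
With the tool pointing down it reaches from about 0.15 to 0.775 m from the base axis. Payload 6.1 kg.
Tool frame: the origin (TCP) lies midway between the tips of the shut fingers; the grasp point (between the pads) lies 19 mm behind it; y points along the fingers, x is the direction in which the jaws open and shut, and the axes are right-handed (so a half turn about y gives the same grasp; the last joint's range is limited). The gripper opens to 85 mm and grips with 20 to 120 N. Pads are 22 mm wide; open, the fingers measure 114 mm over their backs; the gripper's body (76 mm by 85 mm) begins 54 mm behind the grasp point. The pads swing forward as they close: fully open they stand 13 mm farther back than shut.
Start: joints at [-1.341, 0.126, -0.04, 1.405, 0, 1.571], TCP at [0.12, -0.511, 0.231] pointing down, gripper open.
Joint ranges: [-2.72, 2.72], [-0.95, 1.95], [-1.27, 1.35], [-1.78, 2.02], [-1.46, 1.47], [-3.14, 3.14]. Speed limits (rad/s): [2.39, 2.39, 3.01, 3.14, 3.14, 3.14].

INTERFACE

Orientations are given as a 3x3 rotation matrix whose columns are the frame's x, y, z axes.
In Python, from workcell import env, camera gives the robot as it stands. The module is installed in compiled form; this text tells all that it offers.
- The arm moves only by the shell command python3 -m crank 'ROWS' [FORCE]. ROWS is JSON, a list of rows, each a list of 3 entries, a list of its own where there are three numbers: the closure, from -1 (fully open) to 1 (shut), then the shift along the tool's x, y, z in cm, then the turn, a rotation vector about the tool's x, y, z in rad. In form: [[gripper, [dx, dy, dz], [ax, ay, az]], ...]. A call has 1 to 20 rows; each row shifts and turns the pose as measured when the row begins, along the tool's axes as they then stand; what a row does not reach is not made up. A row lasts 1/12 s, in which the tool goes at most 41.7 mm and 7.16 degrees, less where a joint would pass 70% of its speed; a pose out of reach is approached as far as the arm can. A call is refused whole if a number of a shift passes 4.17 or a number of a turn 0.125, either way. A call with a gripper value outside its range is refused whole. The fingers move at their own pace and stop on an object; FORCE is the grip in N (left out, the last holds). Time passes only in rows, so rows that do not move let the fingers close. It gives the time, the measured TCP pose, the force and the opening at its end, in the units of the state.
- env.get_obs(): the state, without advancing time (a new reading comes with each control period).
- camera(name): name is "side" or "top" or "wrist"; returns a dict with "frame" (480x640x3 uint8, blue, green, red), "range_z" (480x640 float32, m along the optical axis (not along the pixel's ray), 0 where there is no reading), "K" (3x3 intrinsics, pixels), "xyz" and "rotation" of the camera in the world; the wrist camera has in their place "T_tool_cam" (4x4, takes a point from camera to tool coordinates, whose origin is the TCP and whose axes are the tool frame's). Camera axes: x right, y down, z forward; pixel columns grow to the right and rows downward; lengths in m; the calibration is good to about 2 mm. A picture is of the moment at which its call begins: read the wrist's pose just before it.
- env.job_done(): hands the job in, once; it reports no verdict.
The state is a dict: "time_s": time; "joint_pos": joint angles; "joint_velocities": joint speeds; "tau": joint torques, N m; "tcp_pos": TCP position; "eef_rot": TCP orientation; "wrist_force": force on the tool from outside, world axes, zero at the start; "ft_torque": the same for the moment, N m; "grip_width": opening from 0.0 (shut) to 1.0 (fully open).
Only numpy, scipy, OpenCV 4.12 (cv2) and the standard library are available. Lean on these libraries where they do the work, as an engineer would, in place of code of your own. Each camera call takes 0.05 s, during which the arm holds its last target.

## Working session

There is one attempt and no reset: what is moved stays moved. The work goes in short steps, Python scripts to look and compute and a shell command to move; the robot and the scene stay as the last step left them, time stands still between calls to the robot, and variables do not carry over. Pictures are saved under pics/ and viewed, and the job is handed in when it is done.

```bash
mkdir -p pics; ls; cat > h.py <<'E'
import numpy as np, cv2
from workcell import env, camera
def cap(name,fn=None):
    o=env.get_obs(); c=camera(name)
    if name=='wrist':
        T=np.eye(4);T[:3,:3]=np.array(o['eef_rot']);T[:3,3]=o['tcp_pos']
        T=T@np.array(c['T_tool_cam'])
        c['xyz']=T[:3,3];c['rotation']=T[:3,:3]
    if fn: cv2.imwrite('pics/'+fn,c['frame'])
    return c
def ray(c,u,v,z):
    K=np.array(c['K']);R=np.array(c['rotation']);p=np.array(c['xyz'])
    d=R@np.array([(u-K[0,2])/K[0,0],(v-K[1,2])/K[1,1],1.])
    return p+d*(z-p[2])/d[2]
def cloud(c):
    K=np.array(c['K']);R=np.array(c['rotation']);p=np.array(c['xyz']);Z=c['range_z']
    v,u=np.mgrid[:480,:640]
    P=np.stack([(u-K[0,2])/K[0,0]*Z,(v-K[1,2])/K[1,1]*Z,Z],-1)@R.T+p
    P[Z<=0]=np.nan
    return P
def proj(c,P):
    q=np.array(c['rotation']).T@(np.array(P)-np.array(c['xyz']));q=np.array(c['K'])@q
    return q[:2]/q[2]
E
python3 - <<'E'
from h import *
o=env.get_obs()
for k,v in o.items(): print(k,np.round(v,4).tolist())
for n in ['top','side','wrist']:
    c=cap(n,n+'0.png'); print(n,np.round(c['xyz'],3),np.round(c['rotation'],3).tolist(),np.round(c['K'],1).tolist())
    if n=='wrist':print(np.round(c['T_tool_cam'],3).tolist())
E
```

```text
pics
time_s 0.0
joint_pos [-1.341, 0.1264, -0.0406, 1.4054, -0.0, 1.5708]
joint_velocities [-0.0002, -0.0009, -0.0012, -0.0, -0.0001, -0.002]
tau [-0.0012, -43.5915, 35.2924, 0.0173, -0.0001, -0.0]
tcp_pos [0.1195, -0.5108, 0.2305]
eef_rot [[0.2278, -0.0004, 0.9737], [-0.9737, 0.0015, 0.2278], [-0.0016, -1.0, -0.0]]
wrist_force [-0.2133, 0.684, 0.3958]
ft_torque [-0.0201, 0.016, 0.0026]
grip_width 1.0016
top [ 0.425 -0.088  1.036] [[0.015, -0.993, 0.12], [-1.0, -0.013, 0.017], [-0.016, -0.121, -0.993]] [[439.5, 0.0, 318.7], [0.0, 439.5, 235.8], [0.0, 0.0, 1.0]]
side [ 0.357 -1.01   0.962] [[0.982, -0.134, 0.136], [-0.191, -0.656, 0.731], [-0.009, -0.743, -0.669]] [[611.6, 0.0, 313.8], [0.0, 611.6, 231.3], [0.0, 0.0, 1.0]]
wrist [ 0.195 -0.494  0.374] [[0.228, -0.928, -0.296], [-0.974, -0.218, -0.068], [-0.002, 0.304, -0.953]] [[411.2, 0.0, 318.9], [0.0, 411.2, 233.5], [0.0, 0.0, 1.0]]
[[1.0, 0.0, -0.0, 0.0], [0.0, -0.304, 0.953, -0.144], [0.0, -0.953, -0.304, 0.077], [0.0, 0.0, 0.0, 1.0]]
```

View pics/top0.png

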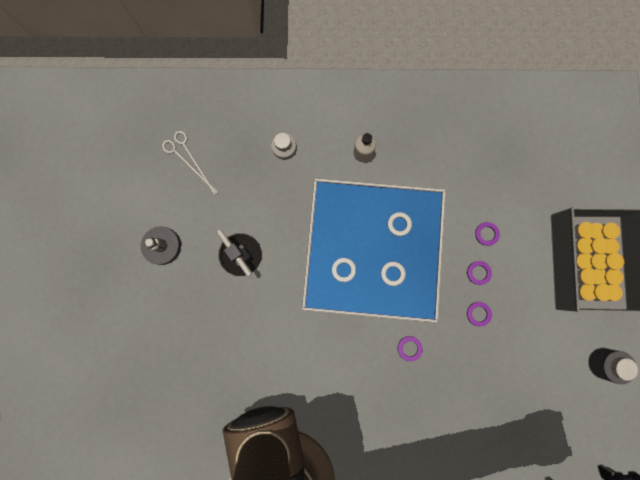

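View pics/side0.png

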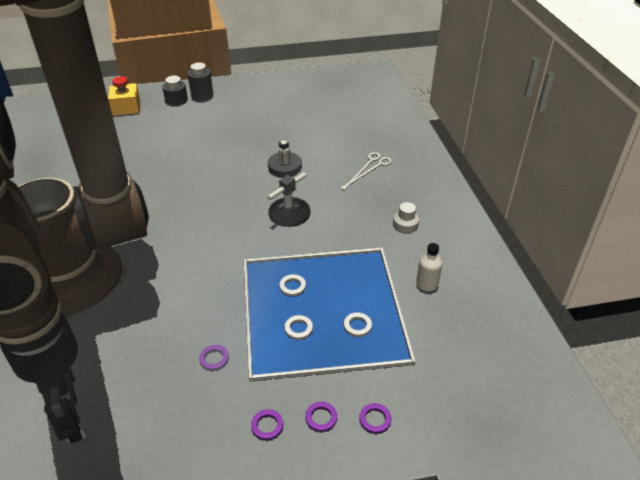

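View pics/wrist0.png

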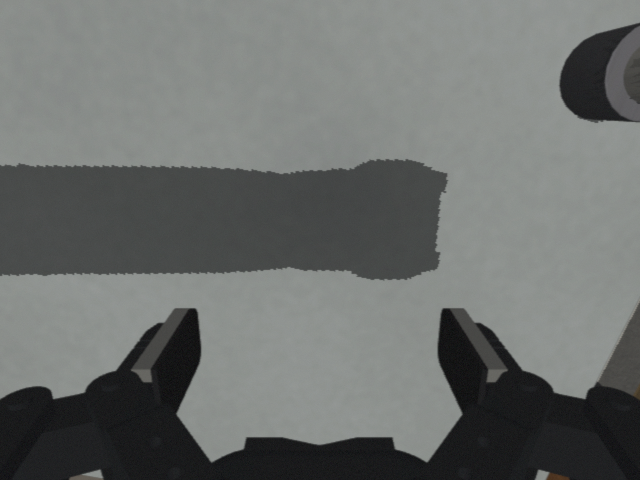

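Three pale steel rings lie in the tray, at top-view pixels (400,224), (344,270) and (393,274). The four purple ones, at (487,234), (479,273), (479,314) and (410,348), are look-alikes outside the tray. The arbor is at (160,246) and the driver in its dish is at (240,255). Next I'll measure these.

```bash
python3 - <<'E'
from h import *
im={}
for n in ['top','side']:
    c=cap(n); f=c['frame']; hsv=cv2.cvtColor(f,cv2.COLOR_BGR2HSV); P=cloud(c)
    blue=((hsv[...,0]>95)&(hsv[...,0]<125)&(hsv[...,1]>120)).astype(np.uint8)
    cs,_=cv2.findContours(blue,cv2.RETR_EXTERNAL,cv2.CHAIN_APPROX_NONE)
    b=max(cs,key=cv2.contourArea); fill=np.zeros_like(blue); cv2.drawContours(fill,[b],-1,1,-1)
    fill=cv2.erode(fill,np.ones((5,5)))
    m=((hsv[...,1]<80)&(f.min(-1)>120)&(fill>0)).astype(np.uint8)
    cs,_=cv2.findContours(m,cv2.RETR_EXTERNAL,cv2.CHAIN_APPROX_NONE)
    for k in cs:
        if cv2.contourArea(k)<150: continue
        # outer contour rays on top plane z=.013 -> circle fit
        q=np.array([ray(c,u,v,.013)[:2] for u,v in k[:,0]])
        (cx,cy),r=cv2.minEnclosingCircle(q.astype(np.float32)*1000)
        A=np.c_[2*q,np.ones(len(q))]; s=np.linalg.lstsq(A,(q**2).sum(1),rcond=None)[0]
        R=np.sqrt(s[2]+s[0]**2+s[1]**2)
        mm=np.zeros_like(m);cv2.drawContours(mm,[k],-1,1,-1);mm&=m
        print(n,'ring',k[:,0].mean(0).round(1),'fit',s[:2].round(4),R.round(4),'minenc',cx,cy,r,'cloud z',np.nanmedian(P[mm>0][:,2]).round(4))
    cl=cv2.contourArea(b)
    q=np.array([ray(c,u,v,.003)[:2] for u,v in b[:,0]]); print('tray',cv2.minAreaRect(q.astype(np.float32)*1000))
    # heights map for objects in region
    ok=(P[...,2]>.015)&(P[...,0]>.2)&(P[...,0]<.7)&(P[...,1]>-.05)&(P[...,1]<.4)
    nn,l,st,ce=cv2.connectedComponentsWithStats(ok.astype(np.uint8))
    for i in range(1,nn):
        if st[i,4]>30:
            pp=P[l==i]; print(n,'obj',ce[i].round(0),st[i,4],'med',np.median(pp,0).round(3),'z',pp[:,2].max().round(3),pp.min(0).round(3),pp.max(0).round(3))
E
python3 - <<'E'
import cv2
a=cv2.imread('pics/top0.png')[210:290,120:280];cv2.imwrite('pics/topz.png',cv2.resize(a,None,fx=5,fy=5,interpolation=cv2.INTER_CUBIC))
a=cv2.imread('pics/side0.png')[130:240,240:350];cv2.imwrite('pics/sidez.png',cv2.resize(a,None,fx=5,fy=5,interpolation=cv2.INTER_CUBIC))
E
```

```text
top ring [392.8 273.3] fit [ 0.4639 -0.2426] 0.0273 minenc 463.7668762207031 -242.8119659423828 28.538936614990234 cloud z 0.0113
top ring [343.5 269.5] fit [ 0.4711 -0.1283] 0.0273 minenc 470.9548034667969 -128.0216522216797 28.452720642089844 cloud z 0.0113
top ring [399.5 223.5] fit [ 0.5804 -0.2584] 0.0273 minenc 580.3536376953125 -258.4689025878906 28.330650329589844 cloud z 0.011
tray ((521.5379028320312, -200.51205444335938), (297.8774108886719, 297.7381286621094), 85.63220977783203)
top obj [159. 245.] 1128 med [0.52  0.297 0.02 ] z 0.082 [0.479 0.259 0.015] [0.567 0.348 0.082]
top obj [235. 252.] 523 med [0.501 0.108 0.09 ] z 0.108 [0.453 0.074 0.017] [0.552 0.151 0.108]
side ring [298.4 325.9] fit [ 0.4665 -0.2419] 0.0274 minenc 466.51434326171875 -241.88644409179688 28.417020797729492 cloud z 0.0142
side ring [357.7 323.1] fit [ 0.583  -0.2581] 0.0274 minenc 583.1546020507812 -257.9156188964844 28.48570442199707 cloud z 0.0139
side ring [292.3 283.7] fit [ 0.4736 -0.127 ] 0.0275 minenc 473.6997985839844 -126.80887603759766 28.695201873779297 cloud z 0.014
tray ((524.2921752929688, -195.44100952148438), (293.1256408691406, 299.6095275878906), 85.4688949584961)
side obj [285. 176.] 1382 med [0.51  0.261 0.037] z 0.109 [0.452 0.073 0.015] [0.567 0.346 0.109]
```

View pics/topz.png

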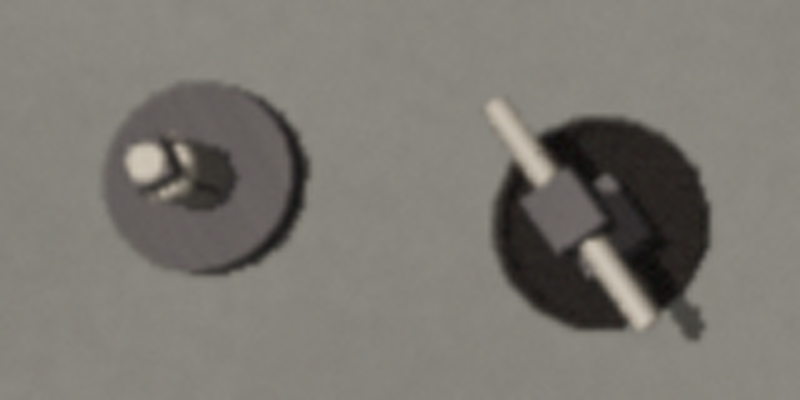

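View pics/sidez.png

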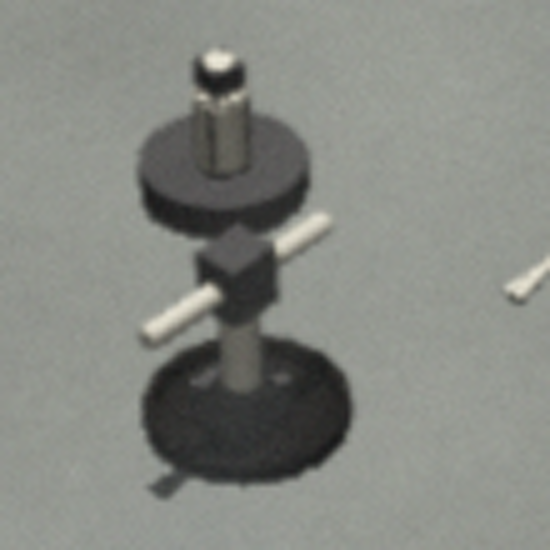

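```bash
python3 -m crank '[[-1,[0,0,0],[0,0.115,0]],[-1,[0,0,0],[0,0.115,0]],[-1,[0,0,0],[0,0,0]]]'; python3 - <<'E'
from h import *
o=env.get_obs();print(np.round(o['joint_pos'],3),np.round(o['eef_rot'],4).tolist())
c=cap('top');P=cloud(c)
for nm,cc in (('top',c),('side',cap('side'))):
    P=cloud(cc)
    m=(abs(P[...,2]-.02)<.003)&(np.hypot(P[...,0]-.52,P[...,1]-.3)<.06)
    cs,_=cv2.findContours(m.astype(np.uint8),cv2.RETR_EXTERNAL,cv2.CHAIN_APPROX_NONE);k=max(cs,key=cv2.contourArea)
    q=np.array([ray(cc,u,v,.02)[:2] for u,v in k[:,0]]);A=np.c_[2*q,np.ones(len(q))];s=np.linalg.lstsq(A,(q**2).sum(1),rcond=None)[0]
    print(nm,'foot',s[:2],np.sqrt(s[2]+s[0]**2+s[1]**2))
    for zz in (.08,.105):
        m=(abs(P[...,2]-zz)<.004)&(abs(P[...,0]-.52)<.1)&(P[...,1]>0.05);
        pp=P[m]; 
        for a,b in ((.05,.2),(.2,.4)):
            w=pp[(pp[:,1]>a)&(pp[:,1]<b)]; print(zz,len(w),np.median(w,0) if len(w) else '')
E
```

```text
time_s: 0.5
tcp_pos: [0.1195, -0.5107, 0.2304]
eef_rot: [[-0.009, -0.0, 1.0], [-1.0, 0.002, -0.009], [-0.002, -1.0, -0.0]]
wrist_force: [0.1, -0.3, 0.2]
grip_width: 0.993
[-1.341  0.127 -0.041  1.405 -0.     1.81 ] [[-0.0093, -0.0004, 1.0], [-1.0, 0.0018, -0.0093], [-0.0018, -1.0, -0.0004]]
top foot [0.52228926 0.30350095] 0.042953341571646514
0.08 15 [0.50265842 0.10285287 0.08168207]
0.08 77 [0.52211514 0.30307571 0.07839326]
0.105 158 [0.50261065 0.11336955 0.10375573]
0.105 0 
side foot [0.52314207 0.30049194] 0.03676352405570318
0.08 34 [0.50578129 0.10175999 0.0797216 ]
0.08 44 [0.5236926  0.29947166 0.08130501]
0.105 108 [0.50195863 0.10888566 0.10570981]
0.105 0
```

```bash
python3 -m crank '[[-1,[0,0,0],[0,-0.122,0]],[-1,[0,0,0],[0,-0.122,0]],[-1,[0,0,0],[0,-0.122,0]],[-1,[0,0,0],[0,-0.122,0]],[-1,[0,0,0],[0,-0.122,0]],[-1,[0,0,0],[0,-0.122,0]],[-1,[0,0,0],[0,-0.122,0]],[-1,[0,0,0],[0,-0.122,0]],[-1,[0,0,0],[0,-0.122,0]],[-1,[0,0,0],[0,-0.122,0]],[-1,[0,0,0],[0,-0.122,0]],[-1,[0,0,0],[0,-0.122,0]],[-1,[0,0,0],[0,-0.12,0]],[-1,[0,0,0],[0,0,0]]]' && python3 -m crank '[[-1,[2.7,0,2.8],[0,0,0]],[-1,[2.7,0,2.8],[0,0,0]],[-1,[2.7,0,2.8],[0,0,0]],[-1,[2.7,0,2.8],[0,0,0]],[-1,[2.7,0,2.8],[0,0,0]],[-1,[2.7,0,2.8],[0,0,0]],[-1,[2.7,0,2.8],[0,0,0]],[-1,[2.7,0,2.8],[0,0,0]],[-1,[2.7,0,2.8],[0,0,0]],[-1,[2.7,0,2.8],[0,0,0]],[-1,[2.7,0,2.8],[0,0,0]],[-1,[2.7,0,2.8],[0,0,0]],[-1,[0,0,0],[0,0,0]]]'
```

```text
time_s: 1.77
tcp_pos: [0.1194, -0.5105, 0.23]
eef_rot: [[0.998, -0.001, -0.063], [0.063, 0.003, 0.998], [-0.0, -1.0, 0.003]]
wrist_force: [-0.0, -0.2, -0.5]
grip_width: 0.997
time_s: 2.85
tcp_pos: [0.4366, -0.1441, 0.2298]
eef_rot: [[0.999, 0.004, -0.035], [0.035, 0.001, 0.999], [0.004, -1.0, 0.001]]
wrist_force: [-0.6, -0.6, 0.3]
grip_width: 0.999
```

```bash
python3 -m crank '[[-1,[1.7,2.5,0.7],[0,0.035,-0.004]],[-1,[1.7,2.5,0.8],[0,0,0]],[-1,[0,3,0],[0,0,0]],[-1,[0,3,0],[0,0,0]],[-1,[0,0,0],[0,0,0]]]'
cat > ringw.py <<'E'
from h import *
import sys
def fitc(c,mask,z,amin=300):
    out=[]
    cs,hi=cv2.findContours(mask.astype(np.uint8),cv2.RETR_CCOMP,cv2.CHAIN_APPROX_NONE)
    for k in cs:
        if cv2.contourArea(k)<amin: continue
        q=np.array([ray(c,u,v,z)[:2] for u,v in k[:,0]]);A=np.c_[2*q,np.ones(len(q))];s=np.linalg.lstsq(A,(q**2).sum(1),rcond=None)[0]
        out.append((k[:,0].mean(0).round(0),s[:2].round(4),np.sqrt(s[2]+s[0]**2+s[1]**2).round(4)))
    return out
if __name__=='__main__':
    c=cap('wrist',sys.argv[1]);f=c['frame'];hsv=cv2.cvtColor(f,cv2.COLOR_BGR2HSV)
    m=(hsv[...,1]<60)&(f.min(-1)>150)
    o=env.get_obs();t=o['tcp_pos'];print('tcp',np.round(t,4),np.round(o['eef_rot'],3).tolist())
    for r in fitc(c,m,float(sys.argv[2])): 
        if .015<r[2]<.035: print(r,'delta cm x,z', ((r[1]-t[:2])*100).round(2))
E
python3 ringw.py w1.png 0.013
```

```text
time_s: 3.27
tcp_pos: [0.4767, -0.1245, 0.1189]
eef_rot: [[1.0, 0.015, -0.001], [0.001, -0.002, 1.0], [0.015, -1.0, -0.002]]
wrist_force: [-0.6, 0.9, -1.1]
grip_width: 1.002
tcp [ 0.4775 -0.1248  0.1216] [[1.0, 0.017, -0.001], [0.001, -0.002, 1.0], [0.017, -1.0, -0.002]]
(array([301., 401.]), array([ 0.4654, -0.2467]), np.float64(0.0225)) delta cm x,z [ -1.21 -12.19]
(array([437., 407.]), array([ 0.5739, -0.2608]), np.float64(0.0187)) delta cm x,z [  9.64 -13.6 ]
(array([315., 211.]), array([ 0.4737, -0.1242]), np.float64(0.0212)) delta cm x,z [-0.38  0.06]
```

View pics/w1.png

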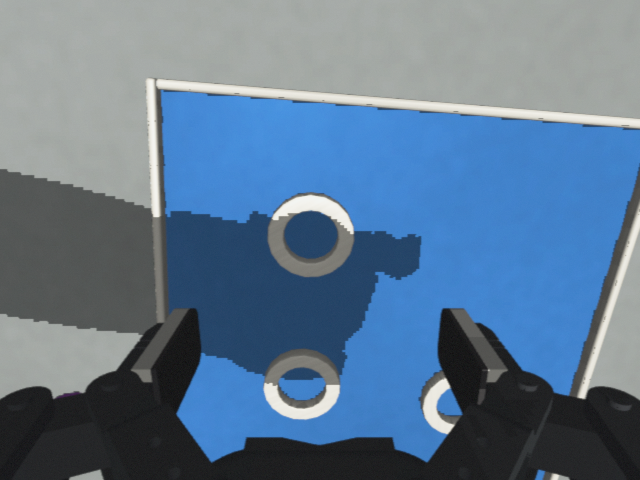

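```bash
sed -i "s/m=(hsv.*/m=(hsv[...,1]<90)/; s/CCOMP/CCOMP/" ringw.py
sed -i "s/if .015<r\[2\]<.035: //" ringw.py; sed -i "s/    for r in fitc.*/    m[330:]=0\n    for r in fitc(c,m,float(sys.argv[2])):\n      if .01<r[2]<.04:/" ringw.py
python3 -m crank '[[-1,[-0.4,0,0],[0,0,-0.016]],[-1,[0,0,0],[0,0,0]]]'; python3 ringw.py w2.png 0.013
```

```text
time_s: 3.48
tcp_pos: [0.4737, -0.1254, 0.1239]
eef_rot: [[0.999, 0.034, 0.001], [-0.001, -0.002, 1.0], [0.034, -0.999, -0.002]]
wrist_force: [-0.1, -0.3, 0.5]
grip_width: 0.998
tcp [ 0.4747 -0.1256  0.1246] [[0.999, 0.036, 0.001], [-0.001, -0.003, 1.0], [0.036, -0.999, -0.003]]
(array([461., 322.]), array([ 0.5786, -0.1956]), np.float64(0.0127)) delta cm x,z [10.39 -7.  ]
(array([312., 231.]), array([ 0.4726, -0.1283]), np.float64(0.0278)) delta cm x,z [-0.21 -0.27]
(array([312., 230.]), array([ 0.4726, -0.1275]), np.float64(0.0166)) delta cm x,z [-0.21 -0.19]
```

```bash
python3 -m crank '[[-1,[-0.2,2,-0.25],[0,0,0.036]],[-1,[0,3,0],[0,0,0]],[-1,[0,3,0],[0,0,0]],[-1,[0,2,0],[0,0,0]],[-1,[0,0.5,0],[0,0,0]],[-1,[0,0,0],[0,0,0]]]'; python3 ringw.py w3.png 0.013
```

```text
time_s: 4.03
tcp_pos: [0.4831, -0.1332, 0.0298]
eef_rot: [[1.0, 0.019, 0.007], [-0.007, -0.009, 1.0], [0.019, -1.0, -0.009]]
wrist_force: [0.3, 0.1, 0.6]
grip_width: 0.999
tcp [ 0.4835 -0.1333  0.0305] [[1.0, 0.019, 0.007], [-0.007, -0.009, 1.0], [0.019, -1.0, -0.009]]
(array([294., 276.]), array([ 0.4728, -0.127 ]), np.float64(0.0274)) delta cm x,z [-1.07  0.63]
(array([294., 277.]), array([ 0.4731, -0.1268]), np.float64(0.0161)) delta cm x,z [-1.04  0.65]
```

View pics/w3.png

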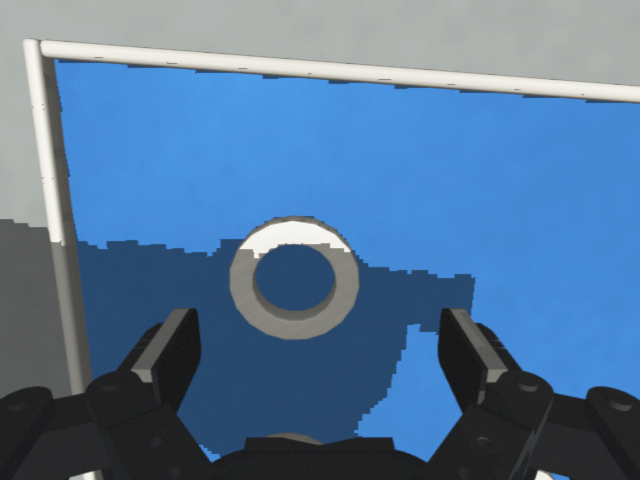

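```bash
python3 -m crank '[[-1,[-1.05,0,0.6],[0.009,0.007,0.019]],[-1,[0,0,0],[0,0,0]],[-1,[0,0,0],[0,0,0]]]'; python3 ringw.py w4.png 0.013
```

```text
time_s: 4.33
tcp_pos: [0.4748, -0.1276, 0.035]
eef_rot: [[1.0, 0.004, 0.015], [-0.015, -0.001, 1.0], [0.004, -1.0, -0.001]]
wrist_force: [1.1, 1.2, -0.0]
grip_width: 0.997
tcp [ 0.4748 -0.1276  0.0351] [[1.0, 0.004, 0.015], [-0.015, -0.001, 1.0], [0.004, -1.0, -0.001]]
(array([315., 282.]), array([ 0.4728, -0.1261]), np.float64(0.0269)) delta cm x,z [-0.2   0.15]
(array([315., 284.]), array([ 0.4729, -0.1267]), np.float64(0.0161)) delta cm x,z [-0.19  0.09]
```

```bash
python3 -m crank '[[-1,[-0.2,0.8,0.1],[0,-0.015,0.004]],[-1,[0,0.8,0],[0,0,0]],[-1,[0,0.8,0],[0,0,0]],[-1,[0,0.6,0],[0,0,0]],[-1,[0,0,0],[0,0,0]],[-1,[0,0,0],[0,0,0]]]'
```

```text
time_s: 4.88
tcp_pos: [0.4733, -0.1265, 0.0031]
eef_rot: [[1.0, 0.002, -0.002], [0.002, -0.001, 1.0], [0.002, -1.0, -0.001]]
wrist_force: [0.8, -0.3, -0.6]
grip_width: 0.999
```

```bash
python3 -m crank '[[0,[0,0,0],[0,0,0]],[1,[0,0,0],[0,0,0]],[1,[0,0,0],[0,0,0]],[1,[0,0,0],[0,0,0]],[1,[0,0,0],[0,0,0]],[1,[0,0,0],[0,0,0]]]' 40;  python3 ringw.py w5.png 0.013
```

```text
time_s: 5.38
tcp_pos: [0.4734, -0.1266, 0.0037]
eef_rot: [[1.0, 0.002, -0.002], [0.002, -0.001, 1.0], [0.002, -1.0, -0.001]]
wrist_force: [-0.7, -0.5, -1.4]
grip_width: 0.628
tcp [ 0.4734 -0.1266  0.0037] [[1.0, 0.002, -0.002], [0.002, -0.001, 1.0], [0.002, -1.0, -0.001]]
(array([319., 301.]), array([ 0.4733, -0.1343]), np.float64(0.0322)) delta cm x,z [-0.01 -0.77]
```

View pics/w5.png

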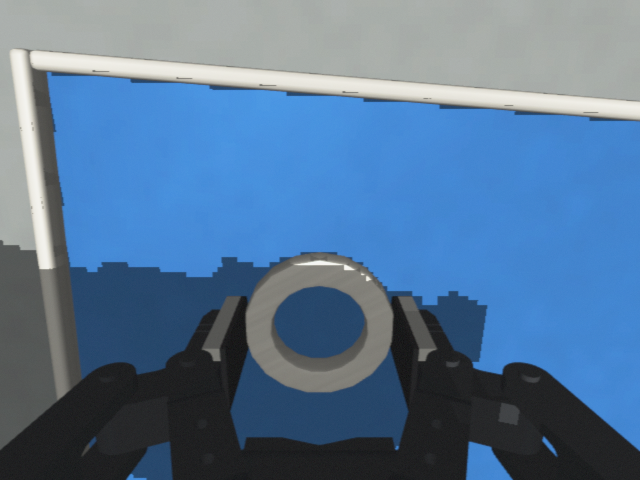

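```bash
python3 -m crank '[[1,[0,-0.8,0],[0,0,0]],[1,[0,-1.5,0],[0,0,0]],[1,[0,-2,0],[0,0,0]],[1,[0,-2.5,0],[0,0,0]],[1,[0,-2.5,0],[0,0,0]],[1,[0,-2.5,0],[0,0,0]],[1,[0,-2,0],[0,0,0]],[1,[0,-1,0],[0,0,0]],[1,[0,0,0],[0,0,0]],[1,[0,0,0],[0,0,0]]]'
cat > held.py <<'E'
from h import *
import sys
# held ring bore in tool frame: contour of bore (upper edge) at tool y = 0.0? ring top 10mm above bottom
c=cap('wrist',sys.argv[1]);f=c['frame'];hsv=cv2.cvtColor(f,cv2.COLOR_BGR2HSV)
o=env.get_obs();t=np.array(o['tcp_pos']);R=np.array(o['eef_rot']);print('tcp',t.round(4),'w',o['grip_width'])
Z=c['range_z'];P=(cloud(c)-t)@R   # tool frame
m=(np.abs(P[...,0])<.035)&(np.abs(P[...,2])<.035)&(np.abs(P[...,1])<.03)
m2=(abs(P[...,0])<.006)&m
print('ring top y pct',np.percentile(P[m2][:,1],[2,10,50,90]).round(4))
q=P[m2&(P[...,1]<np.percentile(P[m2][:,1],10)+.004)]; print('z range on axis',q[:,2].min().round(4),q[:,2].max().round(4))
np.save('P.npy',P)
E
python3 held.py w6.png
```

```text
time_s: 6.27
tcp_pos: [0.471, -0.1259, 0.1615]
eef_rot: [[1.0, -0.0, -0.002], [0.002, -0.001, 1.0], [-0.0, -1.0, -0.001]]
wrist_force: [-0.3, 0.2, -1.4]
grip_width: 0.629
tcp [ 0.471  -0.1259  0.1613] w 0.6312922366793783
ring top y pct [-0.0122 -0.0117 -0.0108 -0.0056]
z range on axis -0.0303 0.0259
```

View pics/w6.png

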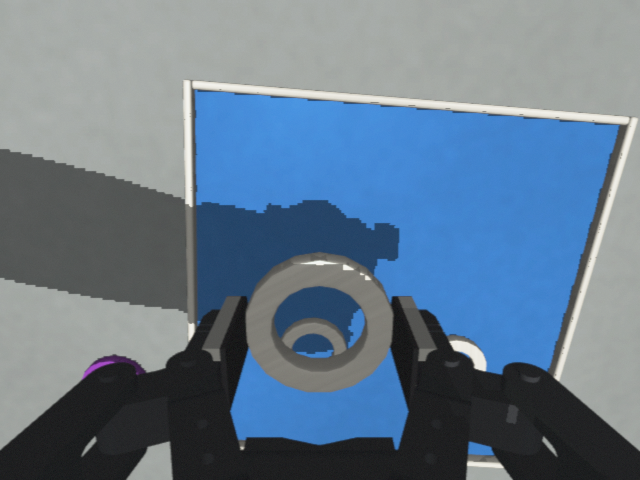

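```bash
python3 -m crank '[[1,[0.4,0,2],[0,0,0]],[1,[0.5,0,3],[0,0,0]],[1,[0.5,0,3],[0,0,0]],[1,[0.5,0,3],[0,0,0]],[1,[0.5,0,3],[0,0,0]],[1,[0.5,0,3],[0,0,0]],[1,[0.5,0,3],[0,0,0]],[1,[0.5,0,3],[0,0,0]],[1,[0.5,0,3],[0,0,0]],[1,[0.5,0,3],[0,0,0]],[1,[0.3,0,2],[0,0,0]],[1,[0.2,0,1],[0,0,0]],[1,[0,0,0],[0,0,0]],[1,[0,0,0],[0,0,0]]]'
python3 - <<'E'
from h import *
o=env.get_obs();print(o['tcp_pos'],np.round(o['eef_rot'],3).tolist())
c=cap('wrist','w7.png')
E
```

```text
time_s: 7.48
tcp_pos: [0.5186, 0.2063, 0.1412]
eef_rot: [[1.0, -0.027, 0.003], [-0.003, -0.007, 1.0], [-0.027, -1.0, -0.007]]
wrist_force: [1.1, -0.7, -2.0]
grip_width: 0.626
[0.51856259 0.20631644 0.14122482] [[1.0, -0.027, 0.003], [-0.003, -0.007, 1.0], [-0.027, -1.0, -0.007]]
```

View pics/w7.png

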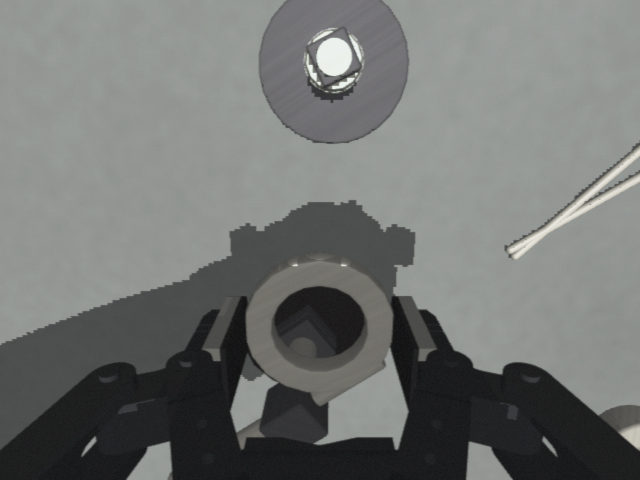

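```bash
cat > arb.py <<'E'
from h import *
import sys
c=cap('wrist',sys.argv[1]);f=c['frame'];o=env.get_obs();t=np.array(o['tcp_pos']);R=np.array(o['eef_rot'])
print('tcp',t.round(4),'R',R.round(3).tolist())
P=cloud(c)
m=(abs(P[...,2]-.08)<.005)&(np.hypot(P[...,0]-.522,P[...,1]-.302)<.03)
cs,_=cv2.findContours(m.astype(np.uint8),cv2.RETR_EXTERNAL,cv2.CHAIN_APPROX_NONE);k=max(cs,key=cv2.contourArea)
zt=np.median(P[m][:,2]);q=np.array([ray(c,u,v,.08)[:2] for u,v in k[:,0]])
r=cv2.minAreaRect((q*1000).astype(np.float32));print('head top z',zt,'rect',r)
ctr=np.array(r[0])/1000
bw=(f.min(-1)>200)&m
vv,uu=np.nonzero(bw)
if len(vv)>20: print('dot',ray(c,uu.mean(),vv.mean(),.08)[:2],len(vv))
m=(abs(P[...,2]-.02)<.004)&(np.hypot(P[...,0]-.522,P[...,1]-.302)<.06)
cs,_=cv2.findContours(m.astype(np.uint8),cv2.RETR_EXTERNAL,cv2.CHAIN_APPROX_NONE);k=max(cs,key=cv2.contourArea)
k=k[(k[:,0,1]>2)&(k[:,0,0]>2)&(k[:,0,0]<637)]
q=np.array([ray(c,u,v,.02)[:2] for u,v in k[:,0]]);A=np.c_[2*q,np.ones(len(q))];s=np.linalg.lstsq(A,(q**2).sum(1),rcond=None)[0]
print('foot',s[:2],np.sqrt(s[2]+s[0]**2+s[1]**2))
print('tcp->head cm: dx,dz',((ctr-t[:2])@R[:2][:,[0,2]]*100).round(2))
E
python3 arb.py w8.png
```

```text
tcp [0.5187 0.2055 0.1416] R [[1.0, -0.026, 0.004], [-0.005, -0.007, 1.0], [-0.026, -1.0, -0.007]]
head top z 0.08136007826818456 rect ((523.58349609375, 303.02593994140625), (19.939315795898438, 20.101577758789062), 25.732376098632812)
dot [0.52375538 0.30343878] 1037
foot [0.52339751 0.30310662] 0.04438342628654661
tcp->head cm: dx,dz [0.45 9.76]
```

```bash
python3 -m crank '[[1,[0.1,0,1.5],[0.007,0,-0.026]],[1,[0.1,0,2],[0,0,0]],[1,[0.1,0,2],[0,0,0]],[1,[0.1,0,2],[0,0,0]],[1,[0,0,1.5],[0,0,0]],[1,[0,0,0.7],[0,0,0]],[1,[0,0,0],[0,0,0]],[1,[0,0,0],[0,0,0]]]'; python3 held.py w9.png
```

```text
time_s: 8.25
tcp_pos: [0.5247, 0.2945, 0.1426]
eef_rot: [[1.0, 0.002, 0.02], [-0.02, -0.003, 1.0], [0.002, -1.0, -0.003]]
wrist_force: [0.3, 0.2, -1.2]
grip_width: 0.627
tcp [0.5247 0.2943 0.1426] w 0.6272772127108388
ring top y pct [-0.012  -0.0115 -0.0106 -0.0052]
z range on axis -0.0297 0.026
```

View pics/w9.png

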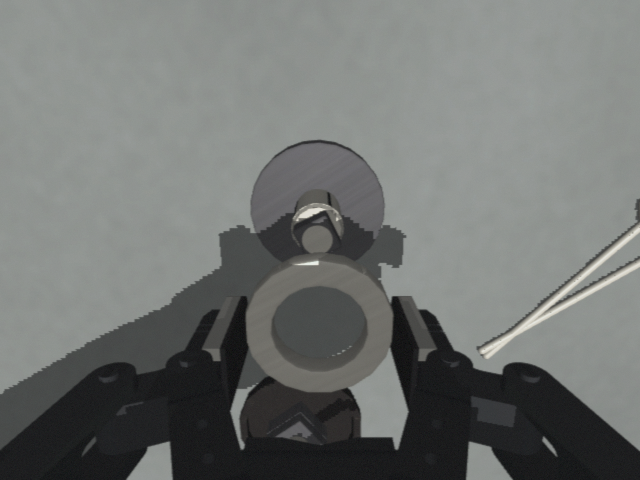

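```bash
python3 -m crank '[[1,[-0.13,0.5,1.05],[0.003,-0.02,0]],[1,[0,1,0],[0,0,0]],[1,[0,0.8,0],[0,0,0]],[1,[0,0.4,0],[0,0,0]],[1,[0,0,0],[0,0,0]],[1,[0,0,0],[0,0,0]]]'; python3 held.py w10.png
```

```text
time_s: 8.8
tcp_pos: [0.5231, 0.3025, 0.1118]
eef_rot: [[1.0, -0.0, 0.001], [-0.001, -0.001, 1.0], [-0.0, -1.0, -0.001]]
wrist_force: [-0.6, 0.3, -0.6]
grip_width: 0.627
tcp [0.5231 0.3025 0.1118] w 0.6296153165304064
ring top y pct [-0.0119 -0.0115 -0.0105 -0.0044]
z range on axis -0.0304 0.026
```

View pics/w10.png

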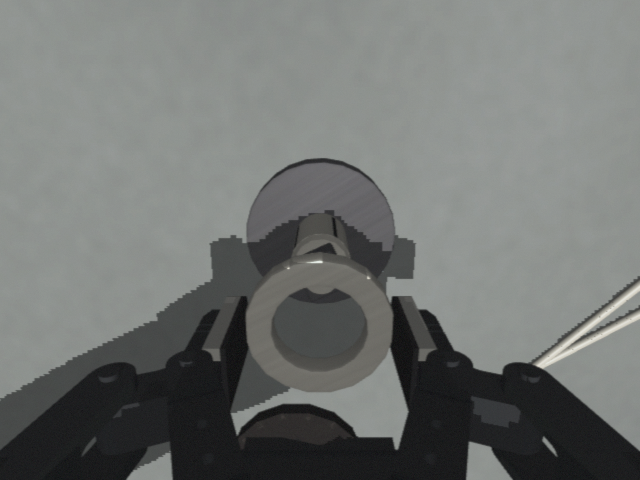

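```bash
python3 -m crank '[[1,[0.04,0,0.26],[0.001,0,0]],[1,[0,0.8,0],[0,0,0]],[1,[0,0.8,0],[0,0,0]],[1,[0,0.6,0],[0,0,0]],[1,[0,0,0],[0,0,0]],[1,[0,0,0],[0,0,0]]]'; python3 held.py w11.png
```

```text
time_s: 9.35
tcp_pos: [0.524, 0.3055, 0.088]
eef_rot: [[1.0, 0.001, 0.001], [-0.001, 0.0, 1.0], [0.001, -1.0, 0.0]]
wrist_force: [0.2, -0.2, -1.1]
grip_width: 0.623
tcp [0.5238 0.3054 0.0879] w 0.6252717825467202
ring top y pct [-0.012  -0.0114 -0.0085  0.0066]
z range on axis -0.0297 0.0258
```

View pics/w11.png

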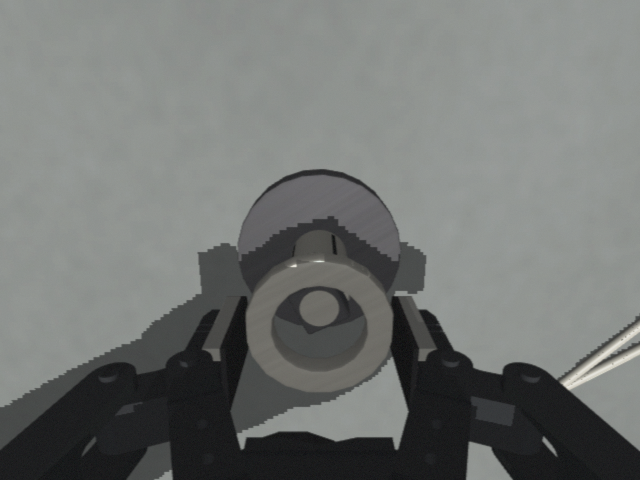

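```bash
python3 -m crank '[[1,[-0.03,0.4,-0.03],[0,0,0]],[1,[0,0.4,0],[0,0,0]],[1,[0,0.4,0],[0,0,0]],[1,[0,0.4,0],[0,0,0]],[1,[0,0.2,0],[0,0,0]],[1,[0,0,0],[0,0,0]]]'; python3 held.py w12.png
```

```text
time_s: 9.9
tcp_pos: [0.5238, 0.3052, 0.0685]
eef_rot: [[1.0, 0.001, 0.001], [-0.001, 0.0, 1.0], [0.001, -1.0, 0.0]]
wrist_force: [0.7, -0.8, -1.3]
grip_width: 0.628
tcp [0.5238 0.3052 0.0687] w 0.6268298268303937
ring top y pct [-0.0139 -0.0133 -0.011  -0.0048]
z range on axis -0.0298 0.0259
```

View pics/w12.png

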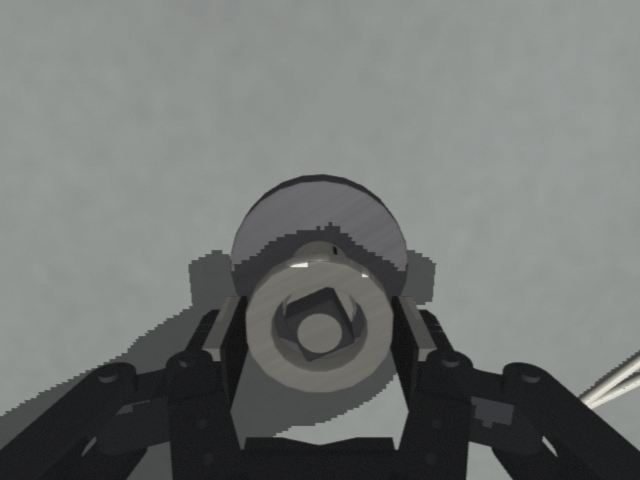

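```bash
python3 -m crank '[[1,[-0.02,0.5,-0.01],[0,0,0]],[1,[0,0.5,0],[0,0,0]],[1,[0,0.5,0],[0,0,0]],[1,[0,0.5,0],[0,0,0]],[1,[0,0,0],[0,0,0]]]' &&  python3 -m crank '[[1,[0,0.5,0],[0,0,0]],[1,[0,0.5,0],[0,0,0]],[1,[0,0.5,0],[0,0,0]],[1,[0,0.5,0],[0,0,0]],[1,[0,0,0],[0,0,0]]]'
```

```text
time_s: 10.37
tcp_pos: [0.5239, 0.3053, 0.0471]
eef_rot: [[1.0, 0.002, 0.001], [-0.001, 0.001, 1.0], [0.002, -1.0, 0.001]]
wrist_force: [-1.1, 0.2, -1.1]
grip_width: 0.629
time_s: 10.78
tcp_pos: [0.5238, 0.3052, 0.0245]
eef_rot: [[1.0, 0.002, 0.001], [-0.001, 0.001, 1.0], [0.002, -1.0, 0.001]]
wrist_force: [0.2, 0.1, -0.7]
grip_width: 0.627
```

```bash
python3 -m crank '[[1,[0,0.2,0],[0,0,0]],[1,[0,0,0],[0,0,0]],[0.3,[0,0,0],[0,0,0]],[-0.5,[0,0,0],[0,0,0]],[-1,[0,0,0],[0,0,0]],[-1,[0,0,0],[0,0,0]],[-1,[0,-1,0],[0,0,0]],[-1,[0,-1.5,0],[0,0,0]],[-1,[0,-2,0],[0,0,0]],[-1,[0,-2,0],[0,0,0]],[-1,[0,-2,0],[0,0,0]],[-1,[0,-2,0],[0,0,0]],[-1,[0,-1,0],[0,0,0]],[-1,[0,0,0],[0,0,0]]]'; python3 held.py w13.png
```

```text
time_s: 11.95
tcp_pos: [0.524, 0.3053, 0.1488]
eef_rot: [[1.0, 0.005, 0.001], [-0.001, 0.003, 1.0], [0.005, -1.0, 0.003]]
wrist_force: [-0.4, -0.0, -0.6]
grip_width: 1.003
tcp [0.5239 0.3052 0.1479] w 1.0019336162028292Traceback (most recent call last):
  File "held.py", line 9, in <module>
    print('ring top y pct',np.percentile(P[m2][:,1],[2,10,50,90]).round(4))
                           ~~~~~~~~~~~~~^^^^^^^^^^^^^^^^^^^^^^^^^
    return _quantile_unchecked(
        a, q, axis, out, overwrite_input, method, keepdims, weights)
    return _ureduce(a,
                    func=_quantile_ureduce_func,
    ...<5 lines>...
                    overwrite_input=overwrite_input,
                    method=method)
    r = func(a, **kwargs)
    result = _quantile(arr,
                       quantiles=q,
    ...<2 lines>...
                       out=out,
                       weights=wgt)
    slices_having_nans = np.isnan(arr[-1, ...])
                                  ~~~^^^^^^^^^
IndexError: index -1 is out of bounds for axis 0 with size 0
```

View pics/w13.png

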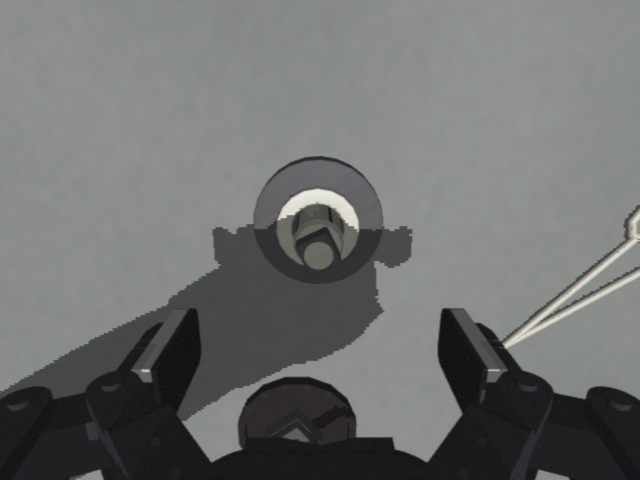

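```bash
python3 -m crank '[[-1,[0,-2,0],[0,0,0]],[-1,[-0.3,-1,-1.5],[0,0,0]],[-1,[-0.3,0,-3],[0,0,0]],[-1,[-0.3,0,-3],[0,0,0]],[-1,[-0.3,0,-3],[0,0,0]],[-1,[-0.3,0,-3],[0,0,0]],[-1,[-0.3,0,-3],[0,0,0]],[-1,[-0.3,0,-3],[0,0,0]],[-1,[-0.3,0,-3],[0,0,0]],[-1,[-0.3,0,-3],[0,0,0]],[-1,[-0.3,0,-3],[0,0,0]],[-1,[-0.3,0,-3],[0,0,0]],[-1,[-0.3,0,-3],[0,0,0]],[-1,[-0.3,0,-3],[0,0,0]],[-1,[-0.3,0,-3],[0,0,0]],[-1,[-0.3,0,-3],[0,0,0]],[-1,[-0.3,0,-3],[0,0,0]],[-1,[-0.3,0,-2],[0,0,0]],[-1,[0,0,-1],[0,0,0]],[-1,[0,0,0],[0,0,0]]]'; python3 ringw.py w14.png 0.013
```

```text
time_s: 13.67
tcp_pos: [0.4501, -0.2201, 0.1563]
eef_rot: [[1.0, -0.027, 0.001], [-0.001, -0.002, 1.0], [-0.027, -1.0, -0.002]]
wrist_force: [0.5, -0.1, -0.6]
grip_width: 1.001
tcp [ 0.45   -0.2192  0.1562] [[1.0, -0.027, 0.001], [-0.001, -0.001, 1.0], [-0.027, -1.0, -0.001]]
(array([461., 322.]), array([ 0.5572, -0.3052]), np.float64(0.0136)) delta cm x,z [10.72 -8.6 ]
(array([129., 286.]), array([ 0.2987, -0.2784]), np.float64(0.0153)) delta cm x,z [-15.13  -5.92]
(array([501., 265.]), array([ 0.581 , -0.2584]), np.float64(0.0284)) delta cm x,z [13.1  -3.92]
(array([500., 265.]), array([ 0.5804, -0.2579]), np.float64(0.016)) delta cm x,z [13.04 -3.87]
(array([345., 244.]), array([ 0.4654, -0.2427]), np.float64(0.0279)) delta cm x,z [ 1.54 -2.35]
(array([345., 243.]), array([ 0.4653, -0.242 ]), np.float64(0.0166)) delta cm x,z [ 1.53 -2.28]
(array([626., 266.]), array([ 0.6735, -0.2588]), np.float64(0.0381)) delta cm x,z [22.35 -3.96]
(array([129., 286.]), array([ 0.2981, -0.2791]), np.float64(0.0288)) delta cm x,z [-15.19  -5.99]
```

View pics/w14.png

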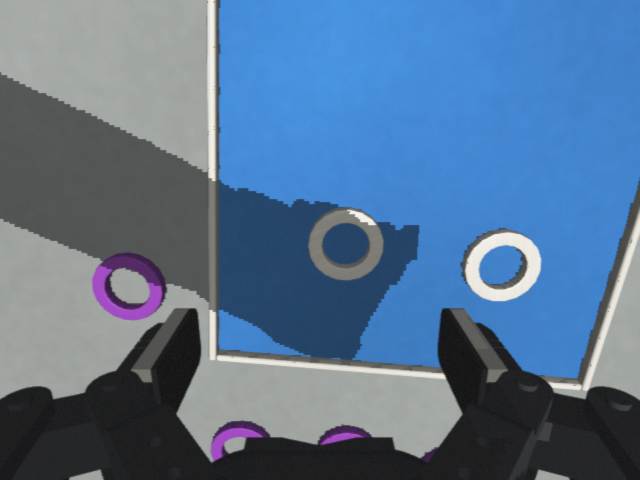

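```bash
python3 -m crank '[[-1,[0.5,1,-0.8],[0,0,-0.027]],[-1,[0.5,2,-0.8],[0,0,0]],[-1,[0.5,2,-0.8],[0,0,0]],[-1,[0,2,0],[0,0,0]],[-1,[0,2,0],[0,0,0]],[-1,[0,1.5,0],[0,0,0]],[-1,[0,0,0],[0,0,0]],[-1,[0,0,0],[0,0,0]]]'; python3 ringw.py w15.png 0.013
```

```text
time_s: 14.38
tcp_pos: [0.4657, -0.2335, 0.046]
eef_rot: [[1.0, 0.0, -0.01], [0.01, 0.003, 1.0], [0.0, -1.0, 0.003]]
wrist_force: [1.0, 0.8, -0.5]
grip_width: 1.001
tcp [ 0.4656 -0.2334  0.0461] [[1.0, 0.0, -0.01], [0.01, 0.004, 1.0], [0.0, -1.0, 0.004]]
(array([558., 303.]), array([ 0.5797, -0.2524]), np.float64(0.0223)) delta cm x,z [11.41 -1.9 ]
(array([319., 288.]), array([ 0.4656, -0.2398]), np.float64(0.0265)) delta cm x,z [ 0.   -0.64]
(array([319., 291.]), array([ 0.4657, -0.2413]), np.float64(0.0161)) delta cm x,z [ 0.01 -0.79]
```

```bash
python3 -m crank '[[-1,[0,0,-0.86],[-0.003,0.01,0]],[-1,[0,1,0],[0,0,0]],[-1,[0,1,0],[0,0,0]],[-1,[0,1,0],[0,0,0]],[-1,[0,0.8,0],[0,0,0]],[-1,[0,0.3,0],[0,0,0]],[-1,[0,0,0],[0,0,0]],[-1,[0,0,0],[0,0,0]]]'
```

```text
time_s: 15.1
tcp_pos: [0.4681, -0.2429, 0.0042]
eef_rot: [[1.0, 0.005, -0.0], [0.0, -0.002, 1.0], [0.005, -1.0, -0.002]]
wrist_force: [-0.0, 0.5, 0.8]
grip_width: 0.998
```

Positioned; now I'll close on the ring, lift it and measure where it sits in the jaws.

```bash
python3 -m crank '[[0,[-0.2,0,0],[0,0,0.005]],[1,[0,0.05,0],[0,0,0]],[1,[0,0,0],[0,0,0]],[1,[0,0,0],[0,0,0]],[1,[0,0,0],[0,0,0]],[1,[0,0,0],[0,0,0]],[1,[0,-0.8,0],[0,0,0]],[1,[0,-1.5,0],[0,0,0]],[1,[0,-2,0],[0,0,0]],[1,[0,-2.5,0],[0,0,0]],[1,[0,-2.5,0],[0,0,0]],[1,[0,-2.5,0],[0,0,0]],[1,[0,-2,0],[0,0,0]],[1,[0,-1.5,0],[0,0,0]],[1,[0,-1,0],[0,0,0]],[1,[0,0,0],[0,0,0]],[1,[0,0,0],[0,0,0]]]' 40; python3 held.py w16.png
```

```text
time_s: 16.52
tcp_pos: [0.4644, -0.2417, 0.1795]
eef_rot: [[1.0, -0.001, -0.0], [0.0, -0.002, 1.0], [-0.001, -1.0, -0.002]]
wrist_force: [0.2, 0.4, -1.7]
grip_width: 0.622
tcp [ 0.4643 -0.2417  0.1794] w 0.6212420881100641
ring top y pct [-0.0108 -0.0103 -0.0093 -0.0042]
z range on axis -0.0286 0.0279
```

View pics/w16.png

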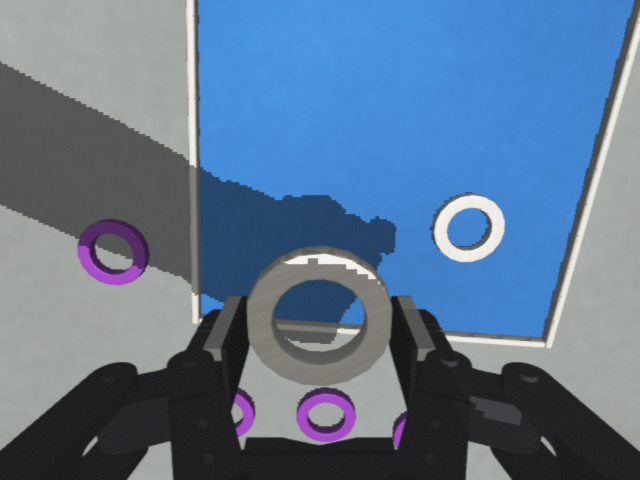

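```bash
python3 -m crank '[[1,[0.2,0,1.5],[0,0,0]],[1,[0.3,0,3],[0,0,0]],[1,[0.3,0,3],[0,0,0]],[1,[0.3,0,3],[0,0,0]],[1,[0.3,0,3],[0,0,0]],[1,[0.3,0,3],[0,0,0]],[1,[0.3,0,3],[0,0,0]],[1,[0.3,0,3],[0,0,0]],[1,[0.3,0,3],[0,0,0]],[1,[0.3,0,3],[0,0,0]],[1,[0.3,0,3],[0,0,0]],[1,[0.3,0,3],[0,0,0]],[1,[0.3,0,3],[0,0,0]],[1,[0.3,0,3],[0,0,0]],[1,[0.3,0,3],[0,0,0]],[1,[0.3,0,3],[0,0,0]],[1,[0.3,0,3],[0,0,0]],[1,[0.3,0,2],[0,0,0]],[1,[0,0,1],[0,0,0]],[1,[0,0,0],[0,0,0]]]'; python3 -m crank '[[1,[0,0,0],[0,0,0]]]'
```

```text
time_s: 18.23
tcp_pos: [0.5085, 0.3057, 0.1516]
eef_rot: [[0.999, -0.035, 0.005], [-0.005, -0.008, 1.0], [-0.035, -0.999, -0.008]]
wrist_force: [0.1, -0.8, -1.3]
grip_width: 0.625
time_s: 18.32
tcp_pos: [0.5079, 0.3054, 0.1505]
eef_rot: [[0.999, -0.037, 0.004], [-0.004, -0.01, 1.0], [-0.037, -0.999, -0.01]]
wrist_force: [-0.6, 0.3, -2.3]
grip_width: 0.621
```

```bash
python3 -m crank '[[1,[0.8,1,-0.1],[0.01,0,-0.037]],[1,[0.8,2,-0.1],[0,0,0]],[1,[0,1.5,0],[0,0,0]],[1,[0,0.7,0],[0,0,0]],[1,[0,0,0],[0,0,0]],[1,[0,0,0],[0,0,0]]]'; python3 held.py w17.png
```

```text
time_s: 18.82
tcp_pos: [0.5231, 0.2949, 0.0963]
eef_rot: [[1.0, -0.0, 0.01], [-0.01, -0.003, 1.0], [-0.0, -1.0, -0.003]]
wrist_force: [-0.3, -0.8, -1.7]
grip_width: 0.621
tcp [0.5231 0.295  0.0965] w 0.6232829624799346
ring top y pct [-0.0103 -0.0098 -0.0085  0.0154]
z range on axis -0.0283 0.0278
```

View pics/w17.png

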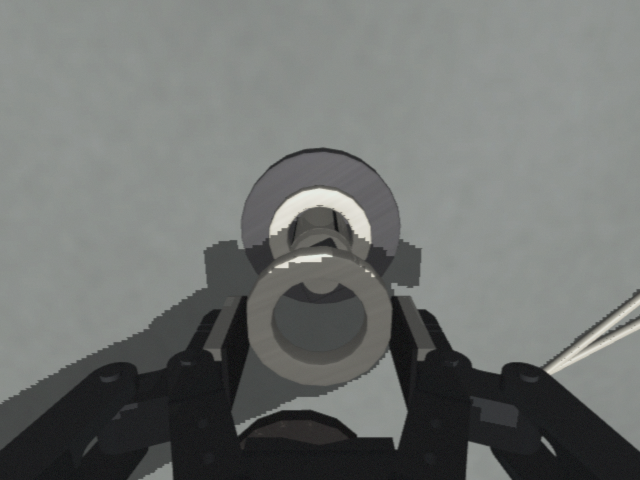

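```bash
python3 -m crank '[[1,[0.06,0,0.84],[0.003,-0.01,0]],[1,[0,0,0],[0,0,0]],[1,[0,0,0],[0,0,0]]]'
```

```text
time_s: 19.12
tcp_pos: [0.5249, 0.3039, 0.0991]
eef_rot: [[1.0, 0.003, 0.001], [-0.001, 0.002, 1.0], [0.003, -1.0, 0.002]]
wrist_force: [-0.4, 0.1, -1.4]
grip_width: 0.62
```

```bash
python3 -m crank '[[1,[-0.12,0.5,-0.05],[-0.002,0,0.003]],[1,[0,0.6,0],[0,0,0]],[1,[0,0.6,0],[0,0,0]],[1,[0,0.5,0],[0,0,0]],[1,[0,0,0],[0,0,0]],[1,[0,0,0],[0,0,0]]]'; python3 held.py w18.png
```

```text
time_s: 19.62
tcp_pos: [0.5239, 0.3045, 0.0755]
eef_rot: [[1.0, 0.001, -0.001], [0.001, 0.0, 1.0], [0.001, -1.0, 0.0]]
wrist_force: [0.5, -0.5, -2.1]
grip_width: 0.623
tcp [0.5238 0.3044 0.0754] w 0.6221254610622613
ring top y pct [-0.0105 -0.0099 -0.0066 -0.0023]
z range on axis -0.028 0.0278
```

View pics/w18.png

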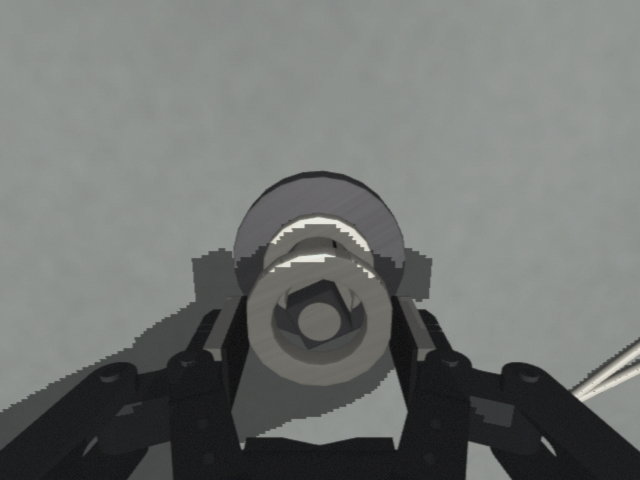

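```bash
python3 -m crank '[[1,[-0.03,0.5,-0.08],[0,0,0]],[1,[0,0.5,0],[0,0,0]],[1,[0,0.5,0],[0,0,0]],[1,[0,0.5,0],[0,0,0]],[1,[0,0,0],[0,0,0]]]' &&  python3 -m crank '[[1,[0,0.5,0],[0,0,0]],[1,[0,0.5,0],[0,0,0]],[1,[0,0.5,0],[0,0,0]],[1,[0,0.2,0],[0,0,0]],[1,[0,0,0],[0,0,0]]]'
```

```text
time_s: 20.08
tcp_pos: [0.5237, 0.3035, 0.0537]
eef_rot: [[1.0, 0.001, -0.001], [0.001, 0.001, 1.0], [0.001, -1.0, 0.001]]
wrist_force: [-0.3, 0.6, -1.4]
grip_width: 0.617
time_s: 20.5
tcp_pos: [0.5235, 0.3034, 0.0344]
eef_rot: [[1.0, 0.001, -0.001], [0.001, 0.0, 1.0], [0.001, -1.0, 0.0]]
wrist_force: [0.5, -0.6, -1.7]
grip_width: 0.62
```

```bash
python3 -m crank '[[1,[0,0.2,0],[0,0,0]],[1,[0,0,0],[0,0,0]],[0.3,[0,0,0],[0,0,0]],[-0.5,[0,0,0],[0,0,0]],[-1,[0,0,0],[0,0,0]],[-1,[0,0,0],[0,0,0]],[-1,[0,-1,0],[0,0,0]],[-1,[0,-1.5,0],[0,0,0]],[-1,[0,-2,0],[0,0,0]],[-1,[0,-2,0],[0,0,0]],[-1,[0,-2,0],[0,0,0]],[-1,[0,-2,0],[0,0,0]],[-1,[0,-2,0],[0,0,0]],[-1,[0,-1,0],[0,0,0]],[-1,[0,0,0],[0,0,0]]]'; python3 - <<'E'
from h import *
cap('wrist','w19.png')
E
```

```text
time_s: 21.75
tcp_pos: [0.5237, 0.3036, 0.1812]
eef_rot: [[1.0, 0.006, -0.001], [0.001, 0.003, 1.0], [0.006, -1.0, 0.003]]
wrist_force: [0.1, -0.4, -0.0]
grip_width: 1.001
```

View pics/w19.png

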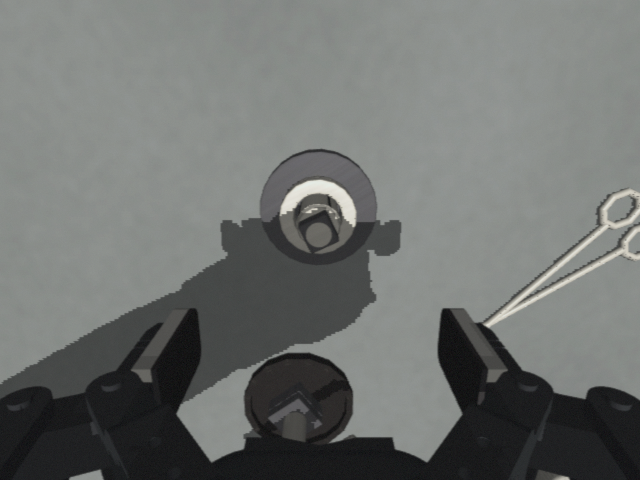

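```bash
python3 -m crank '[[-1,[0.4,0,-1.5],[0,0,0]],[-1,[0.4,0,-3],[0,0,0]],[-1,[0.4,0,-3],[0,0,0]],[-1,[0.4,0,-3],[0,0,0]],[-1,[0.4,0,-3],[0,0,0]],[-1,[0.4,0,-3],[0,0,0]],[-1,[0.4,0,-3],[0,0,0]],[-1,[0.4,0,-3],[0,0,0]],[-1,[0.4,0,-3],[0,0,0]],[-1,[0.4,0,-3],[0,0,0]],[-1,[0.4,0,-3],[0,0,0]],[-1,[0.4,0,-3],[0,0,0]],[-1,[0.4,0,-3],[0,0,0]],[-1,[0.4,0,-3],[0,0,0]],[-1,[0.4,0,-3],[0,0,0]],[-1,[0.4,0,-3],[0,0,0]],[-1,[0.4,0,-3],[0,0,0]],[-1,[0.4,0,-3],[0,0,0]],[-1,[0,0,-1.5],[0,0,0]],[-1,[0,0,0],[0,0,0]]]'; python3 ringw.py w20.png 0.013
```

```text
time_s: 23.47
tcp_pos: [0.5823, -0.2726, 0.1472]
eef_rot: [[0.999, -0.037, -0.001], [0.001, 0.002, 1.0], [-0.037, -0.999, 0.002]]
wrist_force: [-0.6, 0.4, -0.3]
grip_width: 1.001
tcp [ 0.5821 -0.2714  0.147 ] [[0.999, -0.038, -0.001], [0.001, 0.003, 1.0], [-0.038, -0.999, 0.003]]
(array([294., 233.]), array([ 0.5588, -0.2844]), np.float64(0.0279)) delta cm x,z [-2.33 -1.3 ]
(array([294., 233.]), array([ 0.5591, -0.2837]), np.float64(0.0167)) delta cm x,z [-2.3  -1.23]
```

View pics/w20.png

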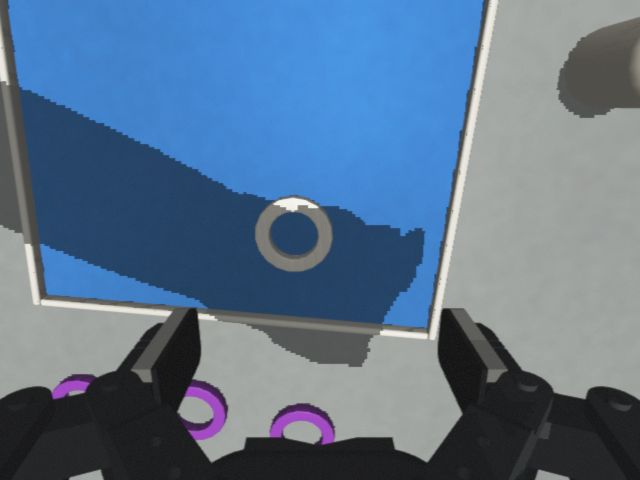

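The last ring was knocked about 3 cm, from (0.580,−0.258) to (0.559,−0.284) m, and now shows at pixel (294,233). It is still flat in the tray, so I'll go for the new position.

```bash
python3 -m crank '[[-1,[-0.8,1,-0.2],[-0.003,0,-0.038]],[-1,[-0.8,2,-0.2],[0,0,0]],[-1,[-0.6,2,0],[0,0,0]],[-1,[0,2,0],[0,0,0]],[-1,[0,1.5,0],[0,0,0]],[-1,[0,0.5,0],[0,0,0]],[-1,[0,0,0],[0,0,0]],[-1,[0,0,0],[0,0,0]]]'; python3 ringw.py w21.png 0.013
```

```text
time_s: 24.18
tcp_pos: [0.5552, -0.2653, 0.0514]
eef_rot: [[1.0, -0.002, -0.009], [0.009, 0.006, 1.0], [-0.002, -1.0, 0.006]]
wrist_force: [0.0, 0.1, 0.8]
grip_width: 0.997
tcp [ 0.5554 -0.2653  0.0517] [[1.0, -0.002, -0.009], [0.009, 0.006, 1.0], [-0.002, -1.0, 0.006]]
(array([326., 296.]), array([ 0.5587, -0.2802]), np.float64(0.0229)) delta cm x,z [ 0.33 -1.49]
```

```bash
python3 -m crank '[[-1,[0.35,0,-0.9],[-0.006,0.009,0]],[-1,[0,0,-0.9],[0,0,0]],[-1,[0,0,0],[0,0,0]],[-1,[0,0,0],[0,0,0]]]'; python3 ringw.py w22.png 0.013
```

```text
time_s: 24.57
tcp_pos: [0.5619, -0.2855, 0.0554]
eef_rot: [[1.0, 0.003, -0.0], [0.0, -0.003, 1.0], [0.003, -1.0, -0.003]]
wrist_force: [0.4, -0.1, -0.3]
grip_width: 1.004
tcp [ 0.562  -0.2857  0.0555] [[1.0, 0.003, -0.0], [0.0, -0.004, 1.0], [0.003, -1.0, -0.004]]
(array([313., 264.]), array([ 0.5588, -0.2843]), np.float64(0.028)) delta cm x,z [-0.32  0.14]
(array([313., 263.]), array([ 0.5589, -0.2831]), np.float64(0.0163)) delta cm x,z [-0.31  0.26]
```

View pics/w22.png

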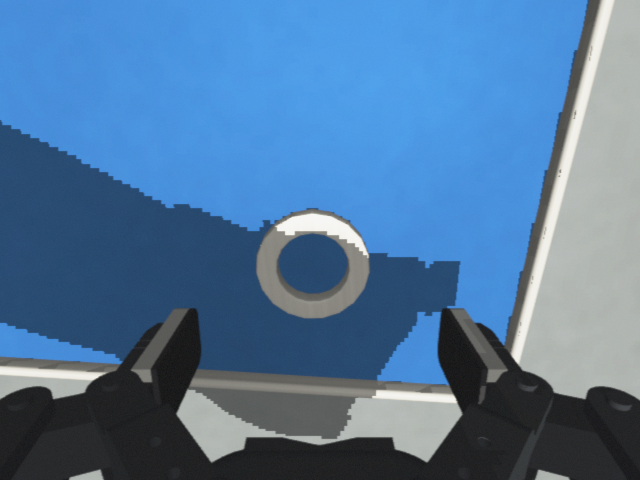

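```bash
python3 -m crank '[[-1,[-0.3,0.5,0.2],[0.003,0,0.003]],[-1,[0,1,0],[0,0,0]],[-1,[0,1,0],[0,0,0]],[-1,[0,1,0],[0,0,0]],[-1,[0,0.8,0],[0,0,0]],[-1,[0,0,0],[0,0,0]],[-1,[0,0,0],[0,0,0]]]'
```

```text
time_s: 25.2
tcp_pos: [0.5575, -0.2831, 0.0065]
eef_rot: [[1.0, -0.002, 0.0], [-0.0, 0.001, 1.0], [-0.002, -1.0, 0.001]]
wrist_force: [-0.3, 0.4, 0.3]
grip_width: 1.002
```

```bash
python3 -m crank '[[-1,[0.12,0.3,-0.1],[0,0,0]],[0,[0,0,0],[0,0,0]],[1,[0,0,0],[0,0,0]],[1,[0,0,0],[0,0,0]],[1,[0,0,0],[0,0,0]],[1,[0,0,0],[0,0,0]],[1,[0,0,0],[0,0,0]],[1,[0,-0.8,0],[0,0,0]],[1,[0,-1.5,0],[0,0,0]],[1,[0,-2,0],[0,0,0]],[1,[0,-2.5,0],[0,0,0]],[1,[0,-2.5,0],[0,0,0]],[1,[0,-2.5,0],[0,0,0]],[1,[0,-2.5,0],[0,0,0]],[1,[0,-1.5,0],[0,0,0]],[1,[0,-1,0],[0,0,0]],[1,[0,0,0],[0,0,0]],[1,[0,0,0],[0,0,0]]]' 40; python3 held.py w23.png
```

```text
time_s: 26.7
tcp_pos: [0.5578, -0.2836, 0.1844]
eef_rot: [[1.0, -0.002, 0.0], [-0.0, 0.001, 1.0], [-0.002, -1.0, 0.001]]
wrist_force: [-0.1, -0.3, -1.4]
grip_width: 0.618
tcp [ 0.5578 -0.2836  0.1843] w 0.6194863157652858
ring top y pct [-0.0115 -0.0111 -0.0102 -0.005 ]
z range on axis -0.0286 0.0276
```

View pics/w23.png

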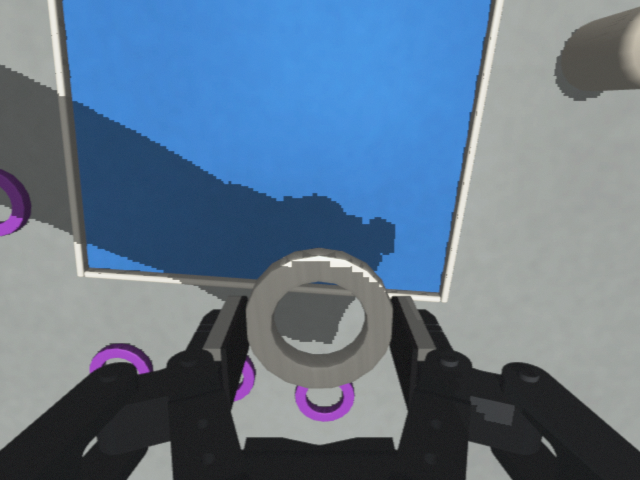

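```bash
python3 -m crank '[[1,[-0.1,-1,1.5],[0,0,0]],[1,[-0.1,0,3],[0,0,0]],[1,[-0.1,0,3],[0,0,0]],[1,[-0.1,0,3],[0,0,0]],[1,[-0.1,0,3],[0,0,0]],[1,[-0.1,0,3],[0,0,0]],[1,[-0.1,0,3],[0,0,0]],[1,[-0.1,0,3],[0,0,0]],[1,[-0.1,0,3],[0,0,0]],[1,[-0.1,0,3],[0,0,0]],[1,[-0.1,0,3],[0,0,0]],[1,[-0.1,0,3],[0,0,0]],[1,[-0.1,0,3],[0,0,0]],[1,[-0.1,0,3],[0,0,0]],[1,[-0.1,0,3],[0,0,0]],[1,[-0.1,0,3],[0,0,0]],[1,[-0.1,0,3],[0,0,0]],[1,[-0.1,0,3],[0,0,0]],[1,[-0.1,0,1.5],[0,0,0]],[1,[0,0,0],[0,0,0]]]'; python3 -m crank '[[1,[0,0,0],[0,0,0]]]'
```

```text
time_s: 28.42
tcp_pos: [0.5206, 0.2901, 0.1816]
eef_rot: [[0.999, -0.034, 0.001], [-0.001, 0.003, 1.0], [-0.034, -0.999, 0.003]]
wrist_force: [-0.5, -0.1, -1.6]
grip_width: 0.625
time_s: 28.5
tcp_pos: [0.5194, 0.2911, 0.1807]
eef_rot: [[0.999, -0.036, -0.002], [0.002, 0.002, 1.0], [-0.036, -0.999, 0.002]]
wrist_force: [-0.5, -0.4, -1.1]
grip_width: 0.621
```

```bash
python3 -m crank '[[1,[0.4,1,1.2],[-0.002,0,-0.036]],[1,[0,1.5,0.4],[0,0,0]],[1,[0,2,0.4],[0,0,0]],[1,[0,1.5,0],[0,0,0]],[1,[0,1,0],[0,0,0]],[1,[0,0,0],[0,0,0]],[1,[0,0,0],[0,0,0]]]'
```

```text
time_s: 29.08
tcp_pos: [0.5206, 0.3063, 0.1069]
eef_rot: [[1.0, -0.001, 0.003], [-0.003, -0.003, 1.0], [-0.001, -1.0, -0.003]]
wrist_force: [0.0, -0.5, -2.1]
grip_width: 0.619
```

```bash
python3 -m crank '[[1,[0.3,0.5,-0.25],[0.003,-0.003,-0.001]],[1,[0,0.5,0],[0,0,0]],[1,[0,0.3,0],[0,0,0]],[1,[0,0,0],[0,0,0]],[1,[0,0,0],[0,0,0]]]'; python3 held.py w24.png
```

```text
time_s: 29.5
tcp_pos: [0.5256, 0.3024, 0.0956]
eef_rot: [[1.0, 0.003, 0.002], [-0.002, 0.002, 1.0], [0.003, -1.0, 0.002]]
wrist_force: [0.4, 0.2, -0.9]
grip_width: 0.617
tcp [0.5256 0.3024 0.0956] w 0.624049032058502
ring top y pct [-0.0114 -0.0109 -0.0094  0.0142]
z range on axis -0.0292 0.0273
```

View pics/w24.png

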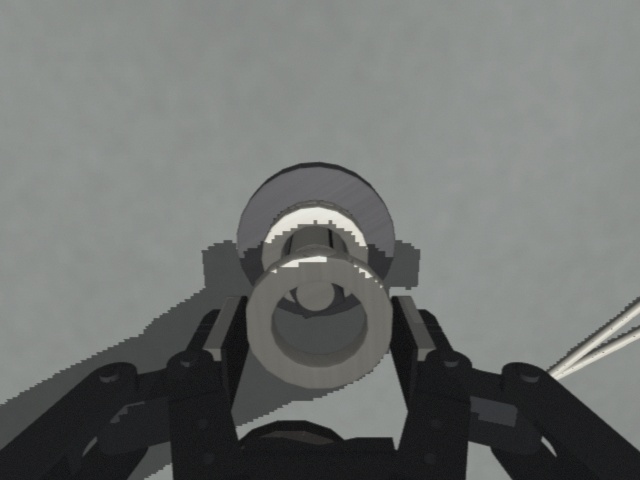

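```bash
python3 -m crank '[[1,[-0.19,0,0.12],[-0.002,0,0.003]],[1,[0,0.5,0],[0,0,0]],[1,[0,0.6,0],[0,0,0]],[1,[0,0.5,0],[0,0,0]],[1,[0,0.2,0],[0,0,0]],[1,[0,0,0],[0,0,0]],[1,[0,0,0],[0,0,0]]]'; python3 held.py w25.png
```

```text
time_s: 30.13
tcp_pos: [0.5235, 0.3044, 0.0761]
eef_rot: [[1.0, 0.0, 0.001], [-0.001, -0.0, 1.0], [0.0, -1.0, -0.0]]
wrist_force: [-0.1, -0.0, -0.5]
grip_width: 0.624
tcp [0.5234 0.3044 0.0761] w 0.6249778848064044
ring top y pct [-0.0114 -0.0108 -0.0063 -0.0034]
z range on axis -0.0285 0.0274
```

View pics/w25.png

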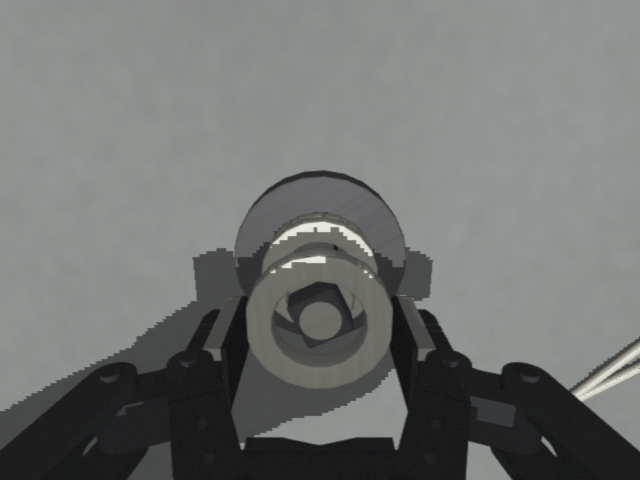

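```bash
python3 -m crank '[[1,[0,0.5,-0.08],[0,0,0]],[1,[0,0.5,0],[0,0,0]],[1,[0,0.5,0],[0,0,0]],[1,[0,0.5,0],[0,0,0]],[1,[0,0.5,0],[0,0,0]],[1,[0,0.3,0],[0,0,0]],[1,[0,0,0],[0,0,0]],[1,[0,0,0],[0,0,0]]]'
```

```text
time_s: 30.85
tcp_pos: [0.5234, 0.3033, 0.0448]
eef_rot: [[1.0, -0.0, 0.001], [-0.001, -0.0, 1.0], [-0.0, -1.0, -0.0]]
wrist_force: [0.0, -0.2, -1.8]
grip_width: 0.621
```

```bash
python3 -m crank '[[1,[0,0.3,0],[0,0,0]],[1,[0,0,0],[0,0,0]],[0.3,[0,0,0],[0,0,0]],[-0.5,[0,0,0],[0,0,0]],[-1,[0,0,0],[0,0,0]],[-1,[0,0,0],[0,0,0]],[-1,[0,-1,0],[0,0,0]],[-1,[0,-1.5,0],[0,0,0]],[-1,[0,-2,0],[0,0,0]],[-1,[0,-2,-1],[0,0,0]],[-1,[0,-2,-2],[0,0,0]],[-1,[0,-2,-2],[0,0,0]],[-1,[0,-2,-2],[0,0,0]],[-1,[0,-1,-1],[0,0,0]],[-1,[0,0,0],[0,0,0]],[-1,[0,0,0],[0,0,0]]]'; python3 - <<'E'
from h import *
cap('wrist','w26.png')
c=cap('side','s26.png');a=c['frame'][110:250,230:370];cv2.imwrite('pics/s26z.png',cv2.resize(a,None,fx=4,fy=4,interpolation=cv2.INTER_CUBIC))
E
```

```text
time_s: 32.18
tcp_pos: [0.5242, 0.2219, 0.1909]
eef_rot: [[1.0, 0.007, -0.001], [0.001, 0.003, 1.0], [0.007, -1.0, 0.003]]
wrist_force: [0.0, 0.2, 0.0]
grip_width: 1.0
```

View pics/w26.png

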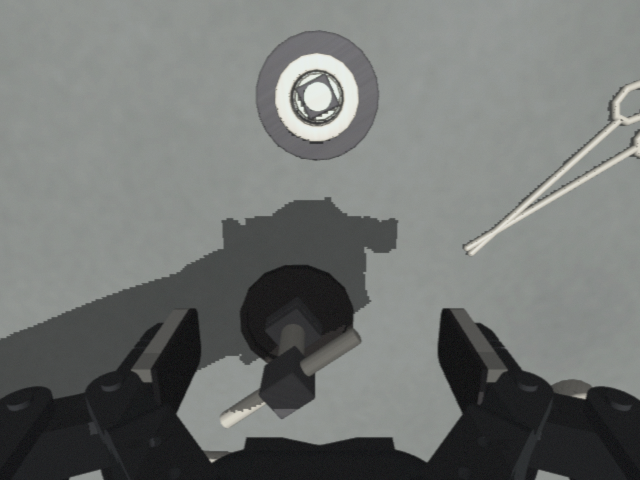

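View pics/s26z.png

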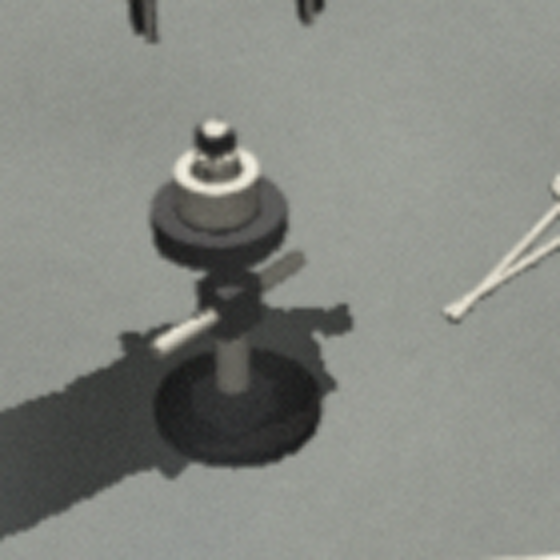

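```bash
python3 arb.py w27.png; python3 -m crank '[[-1,[-0.3,0,-1.5],[-0.003,0,0.007]],[-1,[-0.3,-0.5,-2],[0,0,0]],[-1,[-0.3,-0.5,-2],[0,0,0]],[-1,[-0.3,-0.5,-2],[0,0,0]],[-1,[-0.3,-0.5,-2],[0,0,0]],[-1,[-0.3,0,-1],[0,0,0]],[-1,[0,0,0],[0,0,0]],[-1,[0,0,0],[0,0,0]]]'
cat > drv.py <<'E'
from h import *
import sys
zc=float(sys.argv[2]); x0=float(sys.argv[3]);y0=float(sys.argv[4])
c=cap('wrist',sys.argv[1]);f=c['frame'];o=env.get_obs();t=np.array(o['tcp_pos']);R=np.array(o['eef_rot'])
print('tcp',t.round(4),'R',R.round(3).tolist()); P=cloud(c)
d=np.hypot(P[...,0]-x0,P[...,1]-y0)
m=(abs(P[...,2]-zc)<.005)&(d<.03)
cs,_=cv2.findContours(m.astype(np.uint8),cv2.RETR_EXTERNAL,cv2.CHAIN_APPROX_NONE);k=max(cs,key=cv2.contourArea)
q=np.array([ray(c,u,v,zc)[:2] for u,v in k[:,0]]);r=cv2.minAreaRect((q*1000).astype(np.float32));print('hub top z',np.median(P[m][:,2]).round(4),'rect',r)
mb=(abs(P[...,2]-(zc-.013))<.012)&(d<.07)&(d>.024)
pb=P[mb][:,:2];pc=pb-pb.mean(0);w,v=np.linalg.eigh(pc.T@pc);print('bar dir deg',np.degrees(np.arctan2(v[1,1],v[0,1])),'mean',pb.mean(0),len(pb))
ctr=np.array(r[0])/1000;print('tcp->hub cm dx,dz',((ctr-t[:2])@R[:2][:,[0,2]]*100).round(2))
E
python3 drv.py w28.png 0.105 0.503 0.111
```

```text
tcp [0.5234 0.2224 0.1891] R [[1.0, 0.004, -0.002], [0.002, 0.002, 1.0], [0.004, -1.0, 0.002]]
head top z 0.08139472996682545 rect ((523.467041015625, 303.1490173339844), (19.94189453125, 19.920303344726562), 25.61844825744629)
dot [0.52370206 0.30334578] 600
foot [0.52332691 0.30316292] 0.04434420408502937
tcp->head cm: dx,dz [0.02 8.08]
time_s: 33.0
tcp_pos: [0.5002, 0.1145, 0.1989]
eef_rot: [[1.0, -0.023, -0.011], [0.011, -0.007, 1.0], [-0.023, -1.0, -0.007]]
wrist_force: [-0.1, -0.2, -0.5]
grip_width: 1.003
tcp [0.5002 0.1147 0.1987] R [[1.0, -0.023, -0.011], [0.011, -0.007, 1.0], [-0.023, -1.0, -0.007]]
hub top z 0.1061 rect ((502.5762023925781, 113.54069519042969), (30.48717498779297, 27.011058807373047), 36.747840881347656)
bar dir deg -143.17925739015132 mean [0.5060573  0.11666475] 1988
tcp->hub cm dx,dz [ 0.24 -0.12]
```

View pics/w28.png

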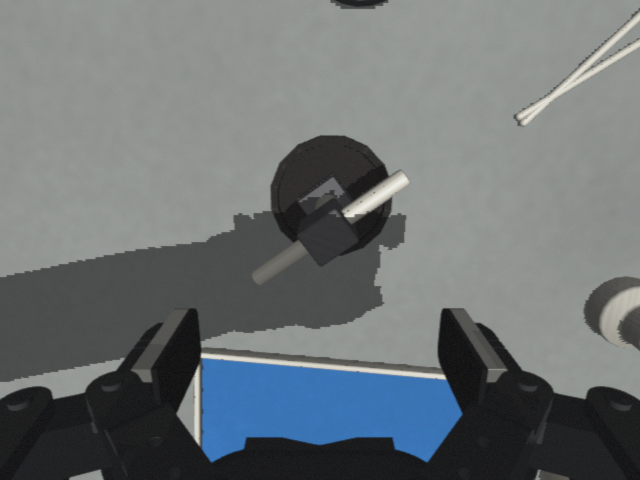

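```bash
python3 -m crank '[[-1,[0.1,0,0],[0.007,-0.122,-0.023]],[-1,[0,0,0],[0,-0.122,0]],[-1,[0,0,0],[0,-0.122,0]],[-1,[0,0,0],[0,-0.122,0]],[-1,[0,0,0],[0,-0.122,0]],[-1,[0,0,0],[0,-0.122,0]],[-1,[0,0,0],[0,-0.122,0]],[-1,[0,0,0],[0,-0.122,0]],[-1,[0,0,0],[0,-0.122,0]],[-1,[0,0,0],[0,-0.122,0]],[-1,[0,0,0],[0,-0.122,0]],[-1,[0,0,0],[0,-0.122,0]],[-1,[0,0,0],[0,-0.122,0]],[-1,[0,0,0],[0,-0.122,0]],[-1,[0,0,0],[0,-0.122,0]],[-1,[0,0,0],[0,-0.122,0]],[-1,[0,0,0],[0,-0.122,0]],[-1,[0,0,0],[0,-0.06,0]],[-1,[0,0,0],[0,0,0]],[-1,[0,0,0],[0,0,0]]]'; python3 drv.py w29.png 0.105 0.503 0.113
```

```text
time_s: 34.72
tcp_pos: [0.5003, 0.1362, 0.1857]
eef_rot: [[-0.596, -0.016, -0.803], [0.803, 0.004, -0.596], [0.013, -1.0, 0.011]]
wrist_force: [-0.6, -1.1, -0.8]
grip_width: 1.002
tcp [0.5003 0.1363 0.1857] R [[-0.596, -0.016, -0.803], [0.803, 0.004, -0.596], [0.013, -1.0, 0.011]]
hub top z 0.106 rect ((502.4554138183594, 111.85946655273438), (30.700618743896484, 25.807828903198242), 36.3057975769043)
bar dir deg -143.1758224825637 mean [0.49689073 0.1082019 ] 2294
tcp->hub cm dx,dz [-2.09  1.28]
```

View pics/w29.png

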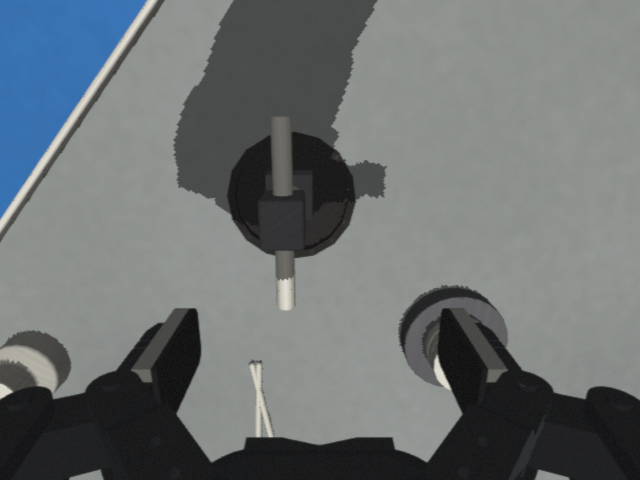

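```bash
python3 -m crank '[[-1,[-0.7,0.5,0.4],[-0.011,0,0.013]],[-1,[-0.7,0.5,0.4],[0,0,0]],[-1,[-0.6,0.5,0.4],[0,0,0]],[-1,[0,0,0],[0,0,0]],[-1,[0,0,0],[0,0,0]]]'; python3 drv.py w30.png 0.105 0.503 0.113
```

```text
time_s: 35.18
tcp_pos: [0.5025, 0.113, 0.1689]
eef_rot: [[-0.593, -0.001, -0.805], [0.805, 0.0, -0.593], [0.001, -1.0, 0.001]]
wrist_force: [0.3, -0.2, 0.0]
grip_width: 0.998
tcp [0.5024 0.113  0.1688] R [[-0.593, -0.001, -0.805], [0.805, 0.0, -0.593], [0.001, -1.0, 0.001]]
hub top z 0.106 rect ((502.15234375, 111.64112091064453), (31.105480194091797, 25.740415573120117), 36.940303802490234)
bar dir deg -143.19138096468802 mean [0.49612294 0.10715234] 2480
tcp->hub cm dx,dz [-0.09  0.1 ]
```

```bash
python3 -m crank '[[-1,[-0.03,0.8,0.05],[0,0,0]],[-1,[0,1,0],[0,0,0]],[-1,[0,1,0],[0,0,0]],[-1,[0,1,0],[0,0,0]],[-1,[0,0.6,0],[0,0,0]],[-1,[0,0,0],[0,0,0]],[-1,[0,0,0],[0,0,0]]]'
```

```text
time_s: 35.82
tcp_pos: [0.5017, 0.1128, 0.1191]
eef_rot: [[-0.593, -0.003, -0.805], [0.805, 0.0, -0.593], [0.002, -1.0, 0.002]]
wrist_force: [0.5, 0.2, -0.6]
grip_width: 0.995
```

```bash
python3 -m crank '[[-1,[-0.04,0.8,0],[0,0,0]],[-1,[0,1,0],[0,0,0]],[-1,[0,1,0],[0,0,0]],[-1,[0,1,0],[0,0,0]],[-1,[0,0.8,0],[-0.002,0,0.002]],[-1,[0,0.3,0],[0,0,0]],[-1,[0,0,0],[0,0,0]]]';python3 -m crank '[[-1,[0,0,0],[0,0,0]]]'; python3 - <<'E'
from h import *
cap('wrist','w31.png')
E
```

```text
time_s: 36.4
tcp_pos: [0.5018, 0.1126, 0.0648]
eef_rot: [[-0.593, 0.0, -0.805], [0.805, -0.0, -0.593], [-0.0, -1.0, -0.0]]
wrist_force: [0.4, -0.3, -0.0]
grip_width: 1.003
time_s: 36.48
tcp_pos: [0.5014, 0.1125, 0.0643]
eef_rot: [[-0.593, -0.001, -0.805], [0.805, -0.0, -0.593], [0.0, -1.0, 0.001]]
wrist_force: [-0.1, -1.0, 0.2]
grip_width: 1.0
```

View pics/w31.png

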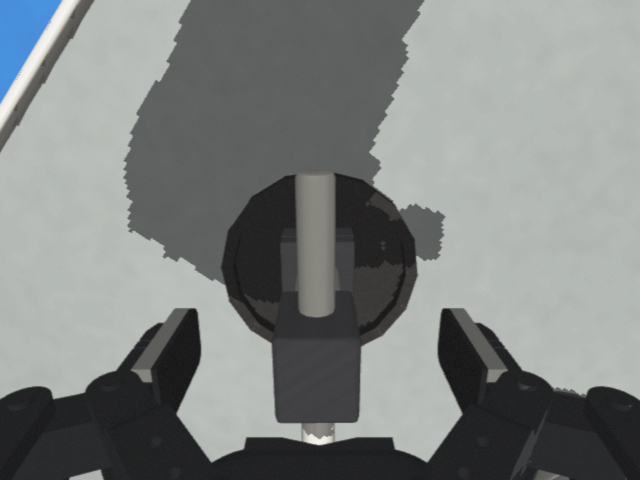

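```bash
python3 -m crank '[[-0.5,[0,-0.35,0],[0,0,0]],[0,[0,0,0],[0,0,0]],[0.3,[0,0,0],[0,0,0]],[0.6,[0,0,0],[0,0,0]],[1,[0,0,0],[0,0,0]],[1,[0,0,0],[0,0,0]],[1,[0,0,0],[0,0,0]],[1,[0,0,0],[0,0,0]],[1,[0,0,0],[0,0,0]]]' 80; python3 - <<'E'
from h import *
cap('wrist','w32.png')
E
```

```text
time_s: 37.28
tcp_pos: [0.5032, 0.1129, 0.0707]
eef_rot: [[-0.593, 0.004, -0.805], [0.805, 0.001, -0.593], [-0.002, -1.0, -0.003]]
wrist_force: [0.8, -1.1, 0.1]
grip_width: 0.296
```

View pics/w32.png

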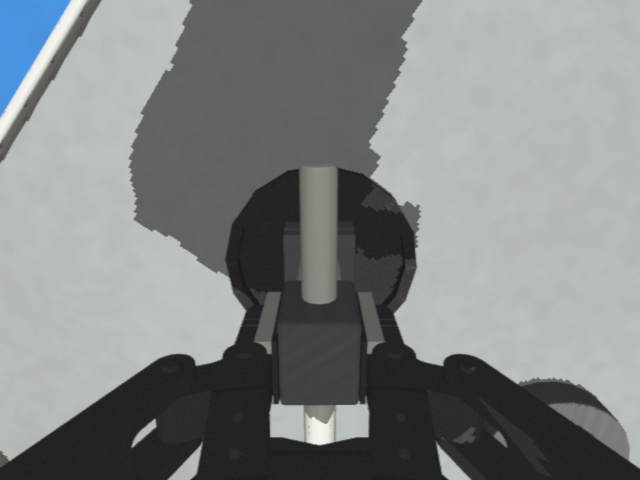

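```bash
python3 -m crank '[[1,[0,-0.5,0],[0,0,0]],[1,[0,-0.8,0],[0,0,0]],[1,[0,-1,0],[0,0,0]],[1,[0,-1.2,0],[0,0,0]],[1,[0,-1.2,0],[0,0,0]],[1,[0,-1.2,0],[0,0,0]],[1,[0,-1.2,0],[0,0,0]],[1,[0,-1.2,0],[0,0,0]],[1,[0,-1,0],[0,0,0]],[1,[0,-0.8,0],[0,0,0]],[1,[0,-0.5,0],[0,0,0]],[1,[0,0,0],[0,0,0]],[1,[0,0,0],[0,0,0]]]'
cat > hd.py <<'E'
from h import *
import sys
c=cap('wrist',sys.argv[1]);o=env.get_obs();t=np.array(o['tcp_pos']);R=np.array(o['eef_rot'])
print('tcp',t.round(4),'yaw',np.degrees(np.arctan2(R[1,0],R[0,0])).round(2),'fix ax,az',(-R[2,2]).round(4),R[2,0].round(4),'F',np.round(o['wrist_force'],1),'M',np.round(o['ft_torque'],2),'w',o['grip_width'])
T=(cloud(c)-t)@R
m=(abs(T[...,0])<.010)&(abs(T[...,2])<.03)&(T[...,1]<-.02)&(T[...,1]>-.05)
p=T[m];y0=np.percentile(p[:,1],5);s=p[p[:,1]<y0+.004]
print('hub top y',y0.round(4),'n',len(s),'z range',np.percentile(s[:,2],[.5,99.5]).round(4),'slope',np.polyfit(s[:,2],s[:,1],1).round(4))
E
python3 hd.py w33.png
```

```text
time_s: 38.42
tcp_pos: [0.5006, 0.1124, 0.1868]
eef_rot: [[-0.593, -0.0, -0.805], [0.805, -0.0, -0.593], [0.0, -1.0, 0.0]]
wrist_force: [-0.2, -0.8, -3.2]
grip_width: 0.291
tcp [0.5006 0.1124 0.1866] yaw 126.37 fix ax,az -0.0004 0.0001 F [ 0.4 -0.3 -2.6] M [-0.   -0.    0.02] w 0.2937788183453422
hub top y -0.0364 n 5564 z range [-0.0142  0.0153] slope [ 0.0182 -0.0355]
```

View pics/w33.png

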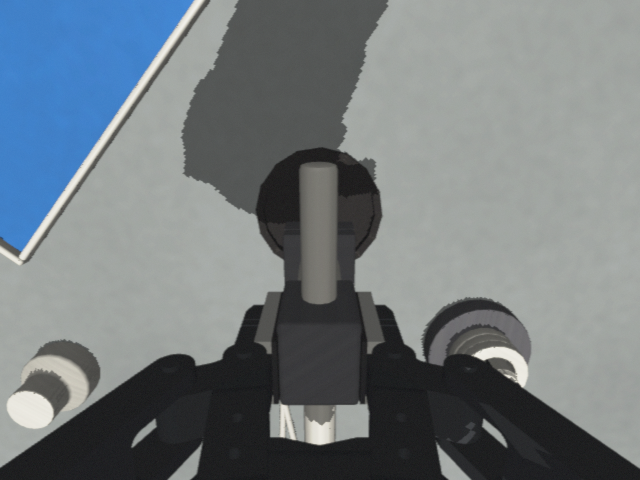

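```bash
python3 -m crank '[[1,[0,-0.1,0],[0,0.04,0]],[1,[0,-0.1,0],[0,0.04,0]],[1,[0,-0.1,0],[0,0.04,0]],[1,[0,0,0],[0,0.04,0]],[1,[0,0,0],[0,0.02,0]],[1,[0,0,0],[0,0,0]],[1,[0,0,0],[0,0,0]]]'; python3 -m crank '[[1,[0.7,0,-0.9],[0,0,0]],[1,[1.2,0,-1.4],[0,0,0]],[1,[1.2,0,-1.4],[0,0,0]],[1,[1.2,0,-1.4],[0,0,0]],[1,[1.2,0,-1.4],[0,0,0]],[1,[1.2,0,-1.4],[0,0,0]],[1,[1.2,0,-1.4],[0,0,0]],[1,[1.2,0,-1.4],[0,0,0]],[1,[1.2,0,-1.4],[0,0,0]],[1,[1.2,0,-1.4],[0,0,0]],[1,[1.2,0,-1.4],[0,0,0]],[1,[1.2,0,-1.4],[0,0,0]],[1,[1.2,0,-1.4],[0,0,0]],[1,[1.2,0,-1.4],[0,0,0]],[1,[0.5,0,-0.6],[0,0,0]],[1,[0,0,0],[0,0,0]],[1,[0,0,0],[0,0,0]]]'; python3 hd.py w34.png; python3 arb.py w35.png
```

```text
time_s: 39.05
tcp_pos: [0.4981, 0.1118, 0.1845]
eef_rot: [[-0.432, -0.009, -0.902], [0.902, -0.002, -0.432], [0.002, -1.0, 0.009]]
wrist_force: [0.3, 0.7, -2.9]
grip_width: 0.296
time_s: 40.47
tcp_pos: [0.6074, 0.3699, 0.1743]
eef_rot: [[-0.443, -0.015, -0.897], [0.897, -0.003, -0.443], [0.004, -1.0, 0.015]]
wrist_force: [-0.1, 0.5, -3.5]
grip_width: 0.292
tcp [0.6072 0.3697 0.1742] yaw 116.26 fix ax,az -0.0152 0.0046 F [ 0.3 -0.8 -3.3] M [ 0.05 -0.03  0.04] w 0.30175766047037367
hub top y -0.0363 n 5574 z range [-0.0146  0.015 ] slope [ 0.0172 -0.0354]
tcp [0.6072 0.3691 0.1746] R [[-0.442, -0.015, -0.897], [0.897, -0.003, -0.442], [0.004, -1.0, 0.015]]
head top z 0.08130804322977332 rect ((523.9512329101562, 303.05340576171875), (19.83155632019043, 19.97909927368164), 26.29410743713379)
foot [0.52372075 0.30294058] 0.044389223722043195
tcp->head cm: dx,dz [-2.25 10.39]
```

View pics/w34.png

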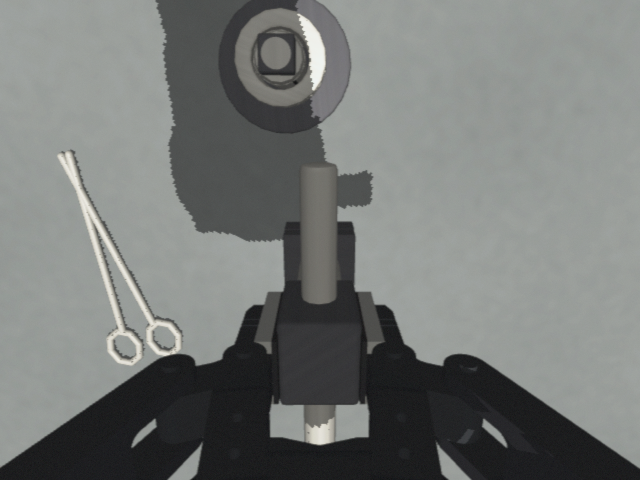

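```bash
python3 -m crank '[[1,[-0.3,0,1],[-0.015,0,0.005]],[1,[-0.3,0,1.3],[0,0,0]],[1,[-0.3,0,1.3],[0,0,0]],[1,[-0.3,0,1.3],[0,0,0]],[1,[-0.3,0,1.3],[0,0,0]],[1,[-0.3,0,1.3],[0,0,0]],[1,[-0.3,0,1.3],[0,0,0]],[1,[0,0,1],[0,0,0]],[1,[0,0,0],[0,0,0]],[1,[0,0,0],[0,0,0]]]'
cat > st.py <<'E'
from h import *
import sys
o=env.get_obs();t=np.array(o['tcp_pos']);R=np.array(o['eef_rot'])
a=R[:,2]; off=float(sys.argv[1]) if len(sys.argv)>1 else 0.0003
d=t+off*R[:,2]-0.0677*(-R[:,1])*-1
d=t+off*R[:,2]+0.0677*R[:,1]
T=np.array([.5237,.3031])
e=T-d[:2]
print('t',round(o['time_s'],2),'tcp',t.round(4),'mouth',d.round(4),'drv yaw',np.degrees(np.arctan2(R[1,0],R[0,0])).round(2)-90,'fix ax,az',(-R[2,2]).round(4),R[2,0].round(4))
print('need dx,dz cm',(100*(T-(t+off*R[:,2])[:2])@R[:2][:,[0,2]]).round(3),'mouth err mm',(e*1000).round(1),'F',np.round(o['wrist_force'],1),'M',np.round(o['ft_torque'],2),'w',round(o['grip_width'],3),'j',np.round(o['joint_pos'],2))
E
python3 st.py
```

```text
time_s: 41.4
tcp_pos: [0.522, 0.2937, 0.1782]
eef_rot: [[-0.434, 0.004, -0.901], [0.901, -0.001, -0.434], [-0.003, -1.0, -0.003]]
wrist_force: [0.3, 0.5, -2.9]
grip_width: 0.292
t 41.4 tcp [0.522  0.2937 0.1782] mouth [0.522  0.2935 0.1105] drv yaw 25.700000000000003 fix ax,az 0.0031 -0.0027
need dx,dz cm [ 0.771 -0.584] mouth err mm [1.7 9.6] F [ 0.3  0.5 -2.9] M [0.05 0.04 0.01] w 0.292 j [ 0.51  0.27  0.02  1.32 -0.    0.07]
```

```bash
python3 -m crank '[[1,[0.4,0.3,-0.3],[0.003,0,-0.003]],[1,[0.37,0.5,-0.28],[0,0,0]],[1,[0,0.5,0],[0,0,0]],[1,[0,0.4,0],[0,0,0]],[1,[0,0,0],[0,0,0]],[1,[0,0,0],[0,0,0]]]';python3 st.py
```

```text
time_s: 41.9
tcp_pos: [0.5259, 0.3045, 0.1591]
eef_rot: [[-0.433, 0.001, -0.901], [0.901, 0.001, -0.433], [0.001, -1.0, -0.001]]
wrist_force: [0.6, 0.8, -2.5]
grip_width: 0.294
t 41.9 tcp [0.5259 0.3045 0.1591] mouth [0.5257 0.3045 0.0914] drv yaw 25.650000000000006 fix ax,az 0.001 0.0007
need dx,dz cm [-0.033  0.229] mouth err mm [-2.  -1.4] F [ 0.6  0.8 -2.5] M [-0.02 -0.01  0.  ] w 0.294 j [0.52 0.29 0.01 1.29 0.   0.08]
```

```bash
python3 -m crank '[[1,[-0.03,0.3,0.22],[0.001,0,0.001]],[1,[0,0.3,0],[0,0,0]],[1,[0,0,0],[0,0,0]],[1,[0,0,0],[0,0,0]]]';python3 st.py; python3 - <<'E'
from h import *
cap('wrist','w36.png')
c=cap('side');a=c['frame'][90:230,230:350];cv2.imwrite('pics/s36.png',cv2.resize(a,None,fx=4,fy=4,interpolation=cv2.INTER_CUBIC))
E
```

```text
time_s: 42.23
tcp_pos: [0.5237, 0.3033, 0.1515]
eef_rot: [[-0.433, -0.001, -0.901], [0.901, -0.001, -0.433], [-0.001, -1.0, 0.002]]
wrist_force: [0.5, -0.0, -3.1]
grip_width: 0.291
t 42.23 tcp [0.5237 0.3033 0.1515] mouth [0.5234 0.3031 0.0838] drv yaw 25.67 fix ax,az -0.0019 -0.0006
need dx,dz cm [-0.015 -0.019] mouth err mm [0.3 0. ] F [ 0.5 -0.  -3.1] M [ 0.    0.01 -0.01] w 0.291 j [ 0.53  0.29 -0.01  1.27 -0.    0.08]
```

View pics/w36.png

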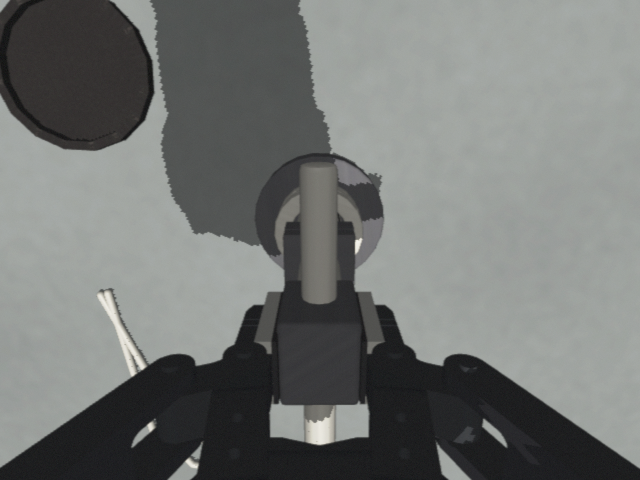

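View pics/s36.png

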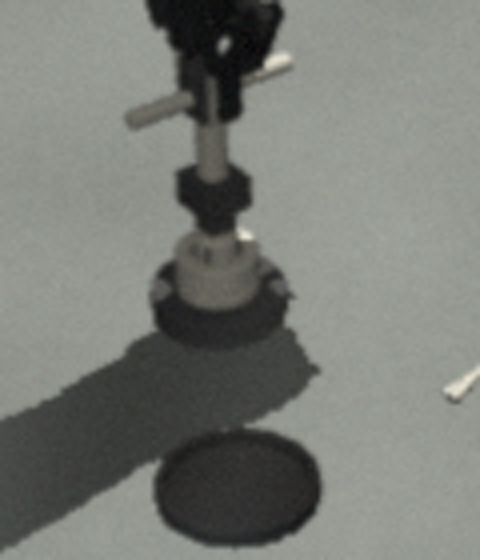

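```bash
python3 -m crank '[[1,[0,0.2,0],[-0.002,0,0]],[1,[0,0.2,0],[0,0,0]],[1,[0,0.2,0],[0,0,0]],[1,[0,0,0],[0,0,0]]]';python3 st.py
```

```text
time_s: 42.67
tcp_pos: [0.5242, 0.3034, 0.1459]
eef_rot: [[-0.433, 0.002, -0.901], [0.901, 0.0, -0.433], [-0.001, -1.0, -0.002]]
wrist_force: [-0.4, -0.1, -4.2]
grip_width: 0.297
t 42.67 tcp [0.5242 0.3034 0.1459] mouth [0.5241 0.3033 0.0782] drv yaw 25.659999999999997 fix ax,az 0.0021 -0.0005
need dx,dz cm [-0.007  0.029] mouth err mm [-0.4 -0.2] F [-0.4 -0.1 -4.2] M [0.07 0.   0.01] w 0.297 j [ 0.53  0.29 -0.03  1.26 -0.    0.08]
```

```bash
python3 -m crank '[[1,[0,0.2,0.03],[0.001,0,0]],[1,[0,0.2,0],[0,0,0]],[1,[0,0.2,0],[0,0,0]],[1,[0,0,0],[0,0,0]]]';python3 st.py
```

```text
time_s: 43.0
tcp_pos: [0.5239, 0.3032, 0.1392]
eef_rot: [[-0.433, 0.001, -0.901], [0.901, -0.0, -0.433], [-0.001, -1.0, -0.001]]
wrist_force: [-0.4, -0.1, -3.6]
grip_width: 0.296
t 43.0 tcp [0.5239 0.3032 0.1392] mouth [0.5237 0.3031 0.0715] drv yaw 25.659999999999997 fix ax,az 0.001 -0.0005
need dx,dz cm [-0.004 -0.01 ] mouth err mm [0. 0.] F [-0.4 -0.1 -3.6] M [ 0.01 -0.02  0.03] w 0.296 j [ 0.52  0.29 -0.04  1.24 -0.    0.08]
```

```bash
python3 -m crank '[[1,[0,0.15,0],[0.001,0,0]],[1,[0,0.15,0],[0,0,0]],[1,[0,0,0],[0,0,0]],[1,[0,0,0],[0,0,0]],[1,[0,0,0],[0,0,0]],[1,[0,0,0],[0,0,0]]]';python3 st.py
```

```text
time_s: 43.5
tcp_pos: [0.5238, 0.3032, 0.1357]
eef_rot: [[-0.433, -0.0, -0.901], [0.901, -0.001, -0.433], [-0.001, -1.0, 0.0]]
wrist_force: [0.1, 0.4, -2.6]
grip_width: 0.296
t 43.5 tcp [0.5238 0.3032 0.1357] mouth [0.5235 0.303  0.068 ] drv yaw 25.659999999999997 fix ax,az -0.0005 -0.0005
need dx,dz cm [-0.004 -0.016] mouth err mm [0.2 0.1] F [ 0.1  0.4 -2.6] M [ 0.01 -0.07 -0.05] w 0.296 j [ 0.52  0.29 -0.04  1.24 -0.    0.08]
```

```bash
python3 -m crank '[[1,[0,0,0],[0,0.03,0]],[1,[0,0,0],[0,0.03,0]],[1,[0,0,0],[0,0.03,0]],[1,[0,0,0],[0,0.03,0]],[1,[0,0,0],[0,0.03,0]],[1,[0,0,0],[0,0,0]]]';python3 st.py
```

```text
time_s: 44.0
tcp_pos: [0.5241, 0.3034, 0.1363]
eef_rot: [[-0.287, 0.001, -0.958], [0.958, -0.0, -0.287], [-0.0, -1.0, -0.001]]
wrist_force: [0.3, 0.4, -2.9]
grip_width: 0.292
t 44.0 tcp [0.5241 0.3034 0.1363] mouth [0.5238 0.3033 0.0686] drv yaw 16.67 fix ax,az 0.0006 -0.0004
need dx,dz cm [-0.015  0.013] mouth err mm [-0.1 -0.2] F [ 0.3  0.4 -2.9] M [ 0.01  0.1  -0.02] w 0.292 j [ 0.52  0.29 -0.04  1.24 -0.    0.23]
```

```bash
python3 -m crank '[[1,[0,0,0],[0,0.035,0]],[1,[0,0,0],[0,0.035,0]],[1,[0,0,0],[0,0.035,0]],[1,[0,0,0],[0,0.035,0]],[1,[0,0,0],[0,0.035,0]],[1,[0,0,0],[0,0.035,0]],[1,[0,0,0],[0,0.035,0]],[1,[0,0,0],[0,0.035,0]],[1,[0,0,0],[0,0,0]]]';python3 st.py
```

```text
time_s: 44.75
tcp_pos: [0.5239, 0.3034, 0.1361]
eef_rot: [[-0.008, 0.0, -1.0], [1.0, -0.001, -0.008], [-0.001, -1.0, -0.0]]
wrist_force: [-1.0, -0.1, -4.1]
grip_width: 0.294
t 44.75 tcp [0.5239 0.3034 0.1361] mouth [0.5236 0.3033 0.0684] drv yaw 0.45000000000000284 fix ax,az 0.0004 -0.0006
need dx,dz cm [-0.025 -0.009] mouth err mm [ 0.1 -0.2] F [-1.  -0.1 -4.1] M [-0.02  0.    0.08] w 0.294 j [ 0.53  0.29 -0.04  1.24 -0.    0.52]
```

```bash
python3 -m crank '[[1,[-0.02,0,0],[0,0.04,0]],[1,[0,0,0],[0,0.04,0]],[1,[0,0,0],[0,0.04,0]],[1,[0,0,0],[0,0.04,0]],[1,[0,0,0],[0,0.04,0]],[1,[0,0,0],[0,0.04,0]],[1,[0,0,0],[0,0.04,0]],[1,[0,0,0],[0,0.04,0]],[1,[0,0,0],[0,0.04,0]],[1,[0,0,0],[0,0.04,0]],[1,[0,0,0],[0,0.04,0]],[1,[0,0,0],[0,0.04,0]],[1,[0,0,0],[0,0,0]]]';python3 st.py
```

```text
time_s: 45.83
tcp_pos: [0.5239, 0.3033, 0.1356]
eef_rot: [[0.453, 0.0, -0.892], [0.892, -0.001, 0.453], [-0.001, -1.0, -0.001]]
wrist_force: [0.1, -0.2, -3.8]
grip_width: 0.296
t 45.83 tcp [0.5239 0.3033 0.1356] mouth [0.5237 0.3034 0.0679] drv yaw -26.93 fix ax,az 0.0006 -0.0007
need dx,dz cm [-0.032 -0.022] mouth err mm [ 0.  -0.3] F [ 0.1 -0.2 -3.8] M [-0.04 -0.01  0.03] w 0.296 j [ 0.53  0.29 -0.04  1.24 -0.    1.  ]
```

```bash
python3 -m crank '[[1,[-0.03,0,-0.02],[0,0.04,0]],[1,[0,0,0],[0,0.04,0]],[1,[0,0,0],[0,0.04,0]],[1,[0,0,0],[0,0.04,0]],[1,[0,0,0],[0,0.04,0]],[1,[0,0,0],[0,0.04,0]],[1,[0,0,0],[0,0.04,0]],[1,[0,0,0],[0,0.04,0]],[1,[0,0,0],[0,0.04,0]],[1,[0,0,0],[0,0.04,0]],[1,[0,0,0],[0,0.04,0]],[1,[0,0,0],[0,0.04,0]],[1,[0,0,0],[0,0.04,0]],[1,[0,0,0],[0,0.04,0]],[1,[0,0,0],[0,0,0]]]';python3 st.py
```

```text
time_s: 47.08
tcp_pos: [0.5239, 0.3034, 0.1351]
eef_rot: [[0.851, -0.0, -0.525], [0.525, -0.001, 0.851], [-0.0, -1.0, -0.001]]
wrist_force: [0.0, 0.7, -3.2]
grip_width: 0.293
t 47.08 tcp [0.5239 0.3034 0.1351] mouth [0.5237 0.3036 0.0674] drv yaw -58.3 fix ax,az 0.0005 -0.0005
need dx,dz cm [-0.032 -0.042] mouth err mm [-0.  -0.5] F [ 0.   0.7 -3.2] M [-0.04 -0.02  0.05] w 0.293 j [ 0.53  0.29 -0.04  1.24 -0.    1.54]
```

```bash
python3 -m crank '[[1,[-0.03,0,-0.02],[0,0.04,0]],[1,[0,0,0],[0,0.04,0]],[1,[0,0,0],[0,0.04,0]],[1,[0,0,0],[0,0.04,0]],[1,[0,0,0],[0,0.04,0]],[1,[0,0,0],[0,0.04,0]],[1,[0,0,0],[0,0.04,0]],[1,[0,0,0],[0,0.04,0]],[1,[0,0,0],[0,0.04,0]],[1,[0,0,0],[0,0.04,0]],[1,[0,0,0],[0,0.04,0]],[1,[0,0,0],[0,0.04,0]],[1,[0,0,0],[0,0.04,0]],[1,[0,0,0],[0,0.04,0]],[1,[0,0,0],[0,0,0]]]';python3 st.py
```

```text
time_s: 48.33
tcp_pos: [0.5239, 0.3034, 0.1345]
eef_rot: [[1.0, -0.0, -0.013], [0.013, -0.001, 1.0], [-0.0, -1.0, -0.001]]
wrist_force: [-0.0, -0.1, -3.7]
grip_width: 0.293
t 48.33 tcp [0.5239 0.3034 0.1345] mouth [0.5239 0.3036 0.0668] drv yaw -89.26 fix ax,az 0.0005 -0.0002
need dx,dz cm [-0.019 -0.055] mouth err mm [-0.2 -0.5] F [-0.  -0.1 -3.7] M [ 0.03 -0.05  0.02] w 0.293 j [ 0.53  0.29 -0.04  1.23 -0.    2.08]
```

```bash
python3 -m crank '[[1,[-0.02,-0.05,-0.03],[0,0.03,0]],[1,[0,0,0],[0,0.03,0]],[1,[0,0,0],[0,0.03,0]],[1,[0,0,0],[0,0.03,0]],[1,[0,0,0],[0,0.03,0]],[1,[0,0,0],[0,0.03,0]],[1,[0,0,0],[0,0.03,0]],[1,[0,0,0],[0,0.03,0]],[1,[0,0,0],[0,0.03,0]],[1,[0,0,0],[0,0,0]]]';python3 st.py; python3 -m crank '[[1,[0,0,0],[0,0.03,0]],[1,[0,0,0],[0,0.03,0]],[1,[0,0,0],[0,0.03,0]],[1,[0,0,0],[0,0,0]]]';python3 st.py
```

```text
time_s: 49.17
tcp_pos: [0.5239, 0.3033, 0.1343]
eef_rot: [[0.972, -0.0, 0.233], [-0.233, -0.0, 0.972], [-0.0, -1.0, -0.0]]
wrist_force: [-0.2, 0.1, -4.4]
grip_width: 0.289
t 49.17 tcp [0.5239 0.3033 0.1343] mouth [0.5239 0.3036 0.0666] drv yaw -103.49 fix ax,az 0.0004 -0.0002
need dx,dz cm [-0.013 -0.058] mouth err mm [-0.2 -0.5] F [-0.2  0.1 -4.4] M [-0.04 -0.04  0.07] w 0.289 j [ 0.52  0.29 -0.04  1.23 -0.    2.33]
time_s: 49.5
tcp_pos: [0.5239, 0.3034, 0.1342]
eef_rot: [[0.95, -0.0, 0.311], [-0.311, -0.0, 0.95], [-0.0, -1.0, -0.0]]
wrist_force: [0.8, -0.1, -4.5]
grip_width: 0.293
t 49.5 tcp [0.5239 0.3034 0.1342] mouth [0.524  0.3036 0.0665] drv yaw -108.12 fix ax,az 0.0005 -0.0003
need dx,dz cm [-0.01  -0.063] mouth err mm [-0.3 -0.5] F [ 0.8 -0.1 -4.5] M [ 0.04 -0.01  0.11] w 0.293 j [ 0.52  0.29 -0.04  1.23 -0.    2.41]
```

```bash
python3 -m crank '[[1,[0,0,0],[0,0.03,0]],[1,[0,0,0],[0,0.03,0]],[1,[0,0,0],[0,0.03,0]],[1,[0,0,0],[0,0,0]]]';python3 st.py;python3 -m crank '[[1,[0,0,0],[0,0.03,0]],[1,[0,0,0],[0,0.03,0]],[1,[0,0,0],[0,0.03,0]],[1,[0,0,0],[0,0,0]]]';python3 st.py
```

```text
time_s: 49.83
tcp_pos: [0.5239, 0.3034, 0.1342]
eef_rot: [[0.922, -0.0, 0.386], [-0.386, -0.0, 0.922], [-0.0, -1.0, -0.0]]
wrist_force: [0.4, -1.1, -4.2]
grip_width: 0.291
t 49.83 tcp [0.5239 0.3034 0.1342] mouth [0.524  0.3036 0.0665] drv yaw -112.73 fix ax,az 0.0005 -0.0001
need dx,dz cm [-0.011 -0.065] mouth err mm [-0.3 -0.5] F [ 0.4 -1.1 -4.2] M [ 0.03 -0.1   0.25] w 0.291 j [ 0.52  0.29 -0.04  1.23 -0.    2.49]
time_s: 50.17
tcp_pos: [0.5239, 0.3034, 0.1342]
eef_rot: [[0.89, -0.0, 0.456], [-0.456, -0.001, 0.89], [0.0, -1.0, -0.001]]
wrist_force: [-0.0, -1.1, -3.5]
grip_width: 0.291
t 50.17 tcp [0.5239 0.3034 0.1342] mouth [0.524  0.3036 0.0665] drv yaw -117.12 fix ax,az 0.0009 0.0004
need dx,dz cm [ 0.001 -0.068] mouth err mm [-0.3 -0.5] F [-0.  -1.1 -3.5] M [-0.1  -0.12  0.75] w 0.291 j [ 0.53  0.29 -0.04  1.23 -0.    2.57]
```

```bash
python3 -m crank '[[1,[0,0,0],[0,0,0]],[1,[0,0,0],[0,0,0]],[1,[0,0,0],[0,0,0]],[1,[0,0,0],[0,-0.03,0]],[1,[0,0,0],[0,-0.03,0]],[1,[0,0,0],[0,-0.03,0]],[1,[0,0,0],[0,-0.03,0]],[1,[0,0,0],[0,0,0]],[1,[0,0,0],[0,0,0]]]';python3 st.py; python3 hd.py w40.png
```

```text
time_s: 50.92
tcp_pos: [0.524, 0.3034, 0.1345]
eef_rot: [[0.942, -0.0, 0.335], [-0.335, -0.0, 0.942], [0.0, -1.0, -0.0]]
wrist_force: [1.0, 0.6, -3.4]
grip_width: 0.288
t 50.92 tcp [0.524  0.3034 0.1345] mouth [0.5241 0.3036 0.0668] drv yaw -109.55 fix ax,az 0.0004 0.0001
need dx,dz cm [-0.018 -0.064] mouth err mm [-0.4 -0.5] F [ 1.   0.6 -3.4] M [-0.01  0.    0.  ] w 0.288 j [ 0.52  0.29 -0.04  1.23 -0.    2.44]
tcp [0.524  0.3034 0.1345] yaw -19.54 fix ax,az 0.0004 0.0001 F [-0.6 -0.1 -3.1] M [-0.04  0.01  0.01] w 0.2958824726288001
hub top y -0.0363 n 5553 z range [-0.0146  0.015 ] slope [ 0.0173 -0.0355]
```

View pics/w40.png

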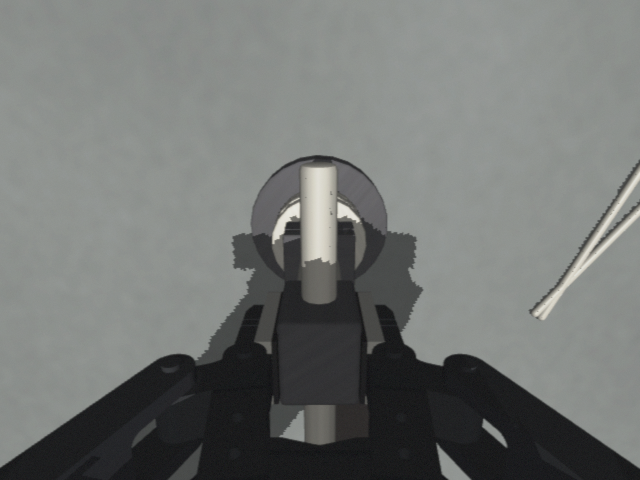

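```bash
python3 -m crank '[[1,[0,-0.3,0],[0,0,0]],[1,[0,-0.4,0],[0,0,0]],[1,[0,-0.4,0],[0,0,0]],[1,[0,-0.5,0],[0,0,0]],[1,[0,-0.6,0],[0,0,0]],[1,[0,-0.8,0],[0,0,0]],[1,[0,-0.8,0],[0,0,0]],[1,[0,-0.8,0],[0,0,0]],[1,[0,-0.5,0],[0,0,0]],[1,[0,0,0],[0,0,0]],[1,[0,0,0],[0,0,0]]]';python3 st.py
```

```text
time_s: 51.88
tcp_pos: [0.5247, 0.3038, 0.1934]
eef_rot: [[0.942, 0.003, 0.337], [-0.337, 0.002, 0.942], [0.002, -1.0, 0.003]]
wrist_force: [-0.3, -0.4, -2.8]
grip_width: 0.295
t 51.88 tcp [0.5247 0.3038 0.1934] mouth [0.525  0.3042 0.1257] drv yaw -109.69 fix ax,az -0.0025 0.0024
need dx,dz cm [-0.072 -0.129] mouth err mm [-1.3 -1.1] F [-0.3 -0.4 -2.8] M [-0.01 -0.06  0.05] w 0.295 j [ 0.52  0.28  0.07  1.36 -0.    2.44]
```

```bash
python3 -m crank '[[1,[0,0,-0.8],[0,0,0]],[1,[0,0,-1.3],[0,0,0]],[1,[0,0,-1.3],[0,0,0]],[1,[0,0,-1.3],[0,0,0]],[1,[0,0,-1.3],[0,0,0]],[1,[0,0,-1.3],[0,0,0]],[1,[0,0,-1.3],[0,0,0]],[1,[0,0,-0.5],[0,0,0]],[1,[0,0,0],[0,0,0]],[1,[0,0,0],[0,0,0]]]';python3 st.py; python3 arb.py w41.png
python3 - <<'E'
from h import *
for n in ('top','side'):
    c=cap(n,n+'41.png')
    # dark dish blob
    f=c['frame'];g=f.max(-1)
    u,v=proj(c,[.505,.108,.01]);print(n,u,v)
E
```

```text
time_s: 52.72
tcp_pos: [0.4876, 0.2058, 0.1907]
eef_rot: [[0.941, -0.001, 0.339], [-0.339, -0.002, 0.941], [-0.001, -1.0, -0.002]]
wrist_force: [-0.4, -0.2, -3.0]
grip_width: 0.291
t 52.72 tcp [0.4876 0.2058 0.1907] mouth [0.4876 0.2059 0.123 ] drv yaw -109.84 fix ax,az 0.0021 -0.0006
need dx,dz cm [ 0.096 10.351] mouth err mm [36.1 97.2] F [-0.4 -0.2 -3. ] M [ 0.02 -0.06 -0.02] w 0.291 j [ 0.4   0.14 -0.11  1.32 -0.    2.32]
tcp [0.4877 0.206  0.1907] R [[0.941, -0.001, 0.339], [-0.339, -0.002, 0.941], [-0.001, -1.0, -0.002]]
head top z 0.07916421471493412 rect ((523.3379516601562, 302.8087158203125), (20.024822235107422, 19.759923934936523), 79.8331069946289)
dot [0.52367654 0.30313806] 652
foot [0.52332205 0.30316315] 0.04437320094090984
tcp->head cm: dx,dz [ 0.07 10.32]
top 242.72024082969662 253.51463542897605
side 289.1058123144161 212.4643509200536
```

View pics/w41.png

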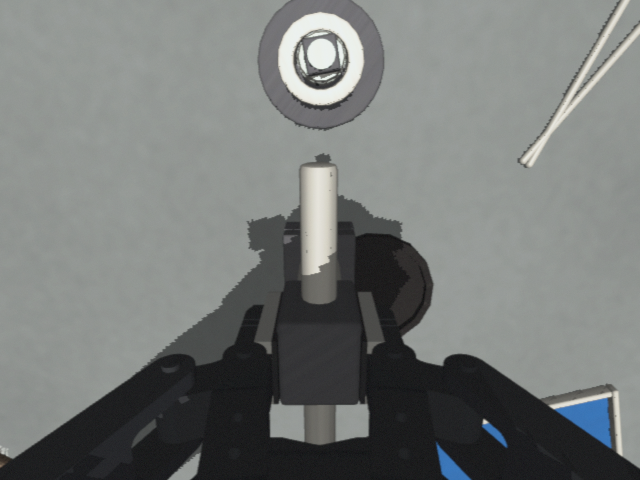

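View pics/top41.png

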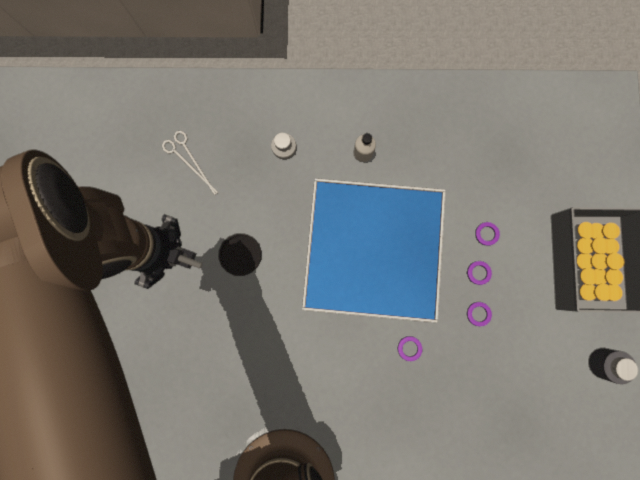

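```bash
python3 - <<'E'
from h import *
for n,box,zz in (('top',(205,225,275,285),.01),('side',(255,180,330,235),.01)):
    f=cv2.imread('pics/%s41.png'%n);c=cap(n)
    m=np.zeros(f.shape[:2],np.uint8);x0,y0,x1,y1=box;m[y0:y1,x0:x1]=(f[y0:y1,x0:x1].max(-1)<62)
    m=cv2.morphologyEx(m,cv2.MORPH_OPEN,np.ones((5,5)))
    cs,_=cv2.findContours(m,cv2.RETR_EXTERNAL,cv2.CHAIN_APPROX_NONE);k=max(cs,key=cv2.contourArea)
    q=np.array([ray(c,u,v,zz)[:2] for u,v in k[:,0]]);A=np.c_[2*q,np.ones(len(q))];s=np.linalg.lstsq(A,(q**2).sum(1),rcond=None)[0]
    print(n,cv2.boundingRect(k),s[:2],np.sqrt(s[2]+s[0]**2+s[1]**2))
    cv2.imwrite('pics/d_%s.png'%n,cv2.resize(np.hstack([f[y0:y1,x0:x1],cv2.merge([m[y0:y1,x0:x1]*255]*3)]),None,fx=5,fy=5))
E
```

```text
top (218, 234, 43, 42) [0.50223767 0.11627106] 0.04912656015426643
side (268, 197, 42, 29) [0.50379343 0.11531786] 0.05283238486704945
```

View pics/d_top.png

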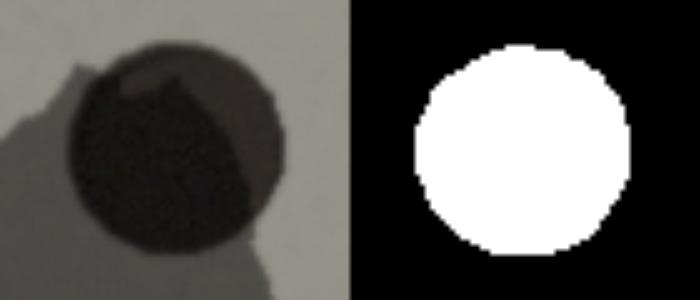

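```bash
python3 -m crank '[[1,[0.5,0,-0.9],[0,0,0]],[1,[0.7,0,-1.2],[0,0,0]],[1,[0.7,0,-1.2],[0,0,0]],[1,[0.7,0,-1.2],[0,0,0]],[1,[0.7,0,-1.2],[0,0,0]],[1,[0.7,0,-1.2],[0,0,0]],[1,[0.5,0,-0.9],[0,0,0]],[1,[0,0,0],[0,0,0]],[1,[0,0,0],[0,0,0]]]';python3 st.py
```

```text
time_s: 53.72
tcp_pos: [0.5063, 0.1138, 0.1891]
eef_rot: [[0.943, -0.003, 0.332], [-0.332, -0.004, 0.943], [-0.002, -1.0, -0.004]]
wrist_force: [0.2, 0.7, -2.7]
grip_width: 0.293
t 53.72 tcp [0.5063 0.1138 0.1891] mouth [0.5062 0.1139 0.1214] drv yaw -109.39 fix ax,az 0.0044 -0.0016
need dx,dz cm [-4.642 18.401] mouth err mm [ 17.5 189.2] F [ 0.2  0.7 -2.7] M [ 0.05 -0.03  0.01] w 0.293 j [ 0.22  0.12 -0.14  1.32 -0.    2.13]
```

Over the dish, 3 mm off in x. Now lowering.

```bash
python3 -m crank '[[1,[-0.3,0.7,0],[0.004,0,-0.002]],[1,[0,1.2,0],[0,0,0]],[1,[0,1.2,0],[0,0,0]],[1,[0,1.2,0],[0,0,0]],[1,[0,1.2,0],[0,0,0]],[1,[0,1.2,0],[0,0,0]],[1,[0,1.2,0],[0,0,0]],[1,[0,1,0],[0,0,0]],[1,[0,0.5,0],[0,0,0]],[1,[0,0,0],[0,0,0]],[1,[0,0,0],[0,0,0]]]';python3 st.py
```

```text
time_s: 54.63
tcp_pos: [0.5, 0.1211, 0.0872]
eef_rot: [[0.946, -0.0, 0.324], [-0.324, 0.003, 0.946], [-0.001, -1.0, 0.003]]
wrist_force: [-0.5, -1.0, -3.4]
grip_width: 0.289
t 54.63 tcp [0.5    0.1211 0.0872] mouth [0.5001 0.1216 0.0195] drv yaw -108.91 fix ax,az -0.0031 -0.0012
need dx,dz cm [-3.656 17.958] mouth err mm [ 23.6 181.5] F [-0.5 -1.  -3.4] M [ 0.03 -0.01 -0.01] w 0.289 j [ 0.24  0.15 -0.34  1.09  0.    2.14]
```

```bash
python3 -m crank '[[1,[0.49,0,-0.52],[-0.003,0,-0.001]],[1,[0,0.4,0],[0,0,0]],[1,[0,0.4,0],[0,0,0]],[1,[0,0.4,0],[0,0,0]],[1,[0,0,0],[0,0,0]],[1,[0,0,0],[0,0,0]]]';python3 st.py
```

```text
time_s: 55.13
tcp_pos: [0.5051, 0.1142, 0.0764]
eef_rot: [[0.946, 0.004, 0.324], [-0.324, 0.001, 0.946], [0.004, -1.0, 0.002]]
wrist_force: [-0.3, -0.7, -2.6]
grip_width: 0.29
t 55.13 tcp [0.5051 0.1142 0.0764] mouth [0.5055 0.1146 0.0087] drv yaw -108.93 fix ax,az -0.0022 0.0037
need dx,dz cm [-4.367 18.441] mouth err mm [ 18.2 188.5] F [-0.3 -0.7 -2.6] M [0.01 0.02 0.02] w 0.29 j [ 0.22  0.16 -0.35  1.06 -0.    2.12]
```

```bash
python3 -m crank '[[1,[-0.1,0.2,0],[-0.002,0,0.004]],[1,[0,0.2,0],[0,0,0]],[1,[0,0.1,0],[0,0,0]],[1,[0,0,0],[0,0,0]],[1,[0,0,0],[0,0,0]]]';python3 st.py
```

```text
time_s: 55.55
tcp_pos: [0.5041, 0.1146, 0.0711]
eef_rot: [[0.946, -0.001, 0.324], [-0.324, 0.0, 0.946], [-0.001, -1.0, 0.0]]
wrist_force: [-0.3, 1.2, -2.3]
grip_width: 0.291
t 55.55 tcp [0.5041 0.1146 0.0711] mouth [0.5042 0.1149 0.0034] drv yaw -108.92 fix ax,az -0.0001 -0.0006
need dx,dz cm [-4.262 18.432] mouth err mm [ 19.5 188.2] F [-0.3  1.2 -2.3] M [ 0.03 -0.04  0.  ] w 0.291 j [ 0.22  0.16 -0.35  1.06  0.    2.12]
```

```bash
python3 -m crank '[[1,[0,0.05,0],[0,0,0]],[1,[0,0,0],[0,0,0]],[0.4,[0,0,0],[0,0,0]],[0.2,[0,0,0],[0,0,0]],[0,[0,0,0],[0,0,0]],[-0.5,[0,0,0],[0,0,0]],[-1,[0,0,0],[0,0,0]],[-1,[0,0,0],[0,0,0]],[-1,[0,0,0],[0,0,0]]]' 20;python3 st.py; python3 - <<'E'
from h import *
cap('wrist','w45.png')
E
```

```text
time_s: 56.3
tcp_pos: [0.5062, 0.1152, 0.073]
eef_rot: [[0.946, 0.005, 0.324], [-0.324, 0.002, 0.946], [0.004, -1.0, 0.003]]
wrist_force: [-0.5, -0.0, 0.1]
grip_width: 1.003
t 56.3 tcp [0.5062 0.1152 0.073 ] mouth [0.5066 0.1156 0.0053] drv yaw -108.92 fix ax,az -0.0029 0.0039
need dx,dz cm [-4.434 18.317] mouth err mm [ 17.1 187.5] F [-0.5 -0.   0.1] M [ 0.01 -0.04  0.02] w 1.003 j [ 0.22  0.16 -0.35  1.05  0.    2.12]
```

View pics/w45.png

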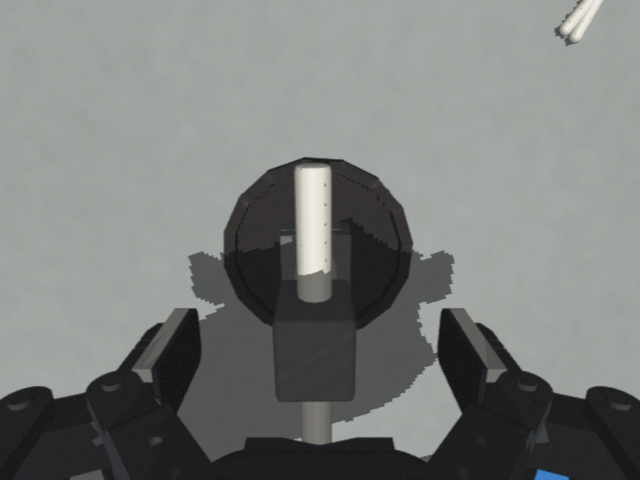

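The driver stands free in the dish. I'll raise the gripper clear and check everything.

```bash
python3 -m crank '[[-1,[0,-0.5,0],[0,0,0.004]],[-1,[0,-1,0],[0,0,0]],[-1,[0,-1.5,0],[0,0,0]],[-1,[0,-2,0],[0,0,0]],[-1,[0,-2,0],[0,0,0]],[-1,[0,-2,0],[0,0,0]],[-1,[0,-2,0],[0,0,0]],[-1,[0,-1,0],[0,0,0]],[-1,[0,0,0],[0,0,0]],[-1,[0,0,0],[0,0,0]]]'; python3 drv.py w46.png 0.105 0.504 0.114; python3 - <<'E'
from h import *
c=cap('side','s46.png');a=c['frame'][100:250,220:420];cv2.imwrite('pics/s46z.png',cv2.resize(a,None,fx=4,fy=4,interpolation=cv2.INTER_CUBIC))
P=cloud(c);
for z0 in (.05,):
    m=(abs(P[...,2]-z0)<.004)&(np.hypot(P[...,0]-.5235,P[...,1]-.303)<.032);q=P[m];print('ring top pts',len(q),q[:,:2].min(0),q[:,:2].max(0),'mid',(q[:,:2].min(0)+q[:,:2].max(0))/2)
cap('top','t46.png')
E
```

```text
time_s: 57.18
tcp_pos: [0.5056, 0.1146, 0.205]
eef_rot: [[0.946, 0.002, 0.324], [-0.324, 0.004, 0.946], [0.001, -1.0, 0.004]]
wrist_force: [-0.2, 0.7, -0.6]
grip_width: 1.003
tcp [0.5057 0.1146 0.2049] R [[0.946, 0.002, 0.324], [-0.324, 0.004, 0.946], [0.001, -1.0, 0.004]]
hub top z 0.1062 rect ((504.198486328125, 115.58634185791016), (30.818309783935547, 25.884868621826172), 71.62689208984375)
bar dir deg 71.51922310976435 mean [0.50648869 0.12237854] 1924
tcp->hub cm dx,dz [-0.17  0.05]
ring top pts 134 [0.49499464 0.27221423] [0.55040444 0.32363713] mid [0.52269954 0.29792568]
```

View pics/s46z.png

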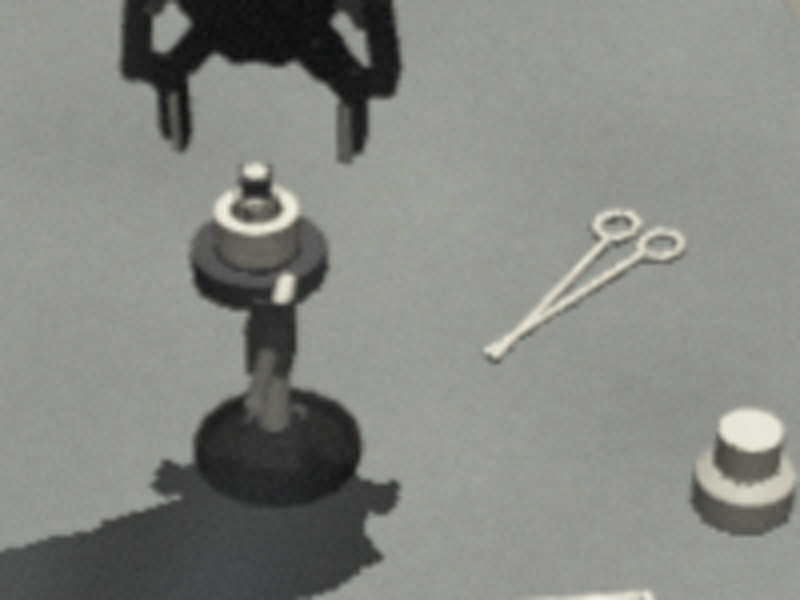

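View pics/t46.png

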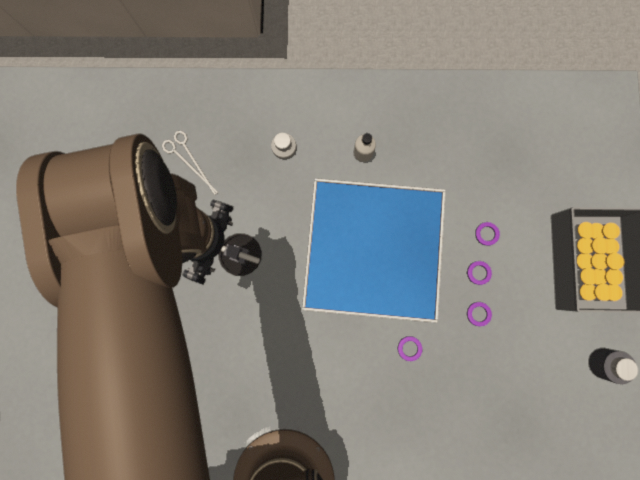

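The tray is empty and the three rings are stacked flat. The driver stands upright in its dish, and the bottle at (365,145), the die at (284,145) and the tongs are where they were. Handing in.

```bash
python3 -c "
from workcell import env
print(env.job_done())"
```

```text
the job is handed in; nothing more can be done
None
```

The job is handed in at about 57 s of the 210 s allowed. The hand-in gives no verdict.

- **Rings:** three steel rings were present. All three went over the post and lie flat in one stack, with the tray empty and the purple look-alikes untouched. The last ring was knocked about 3 cm before I reached it, so I found it again and picked it from its new place.
- **Bolt:** by the arm's pose, the driver mouth was within about 0.5 mm of the post's axis and the tool tilt under 0.003 rad before the first turn. I turned the bolt clockwise in one bite until the moment rose from about 0.1 to 0.75 N m at the stop. The head then measured about 126° (2.2 rad) round from where it started and 2.2 mm lower, which is past the required 2.1 rad.
- **Driver:** it stands free and upright in its dish, with the hub top measured at 0.106 m (0.105 m expected) and about 1 mm from the dish centre.
- **Bystanders:** the bottle, die and tongs show at the same pixels in the top view as at the start. The gripper is open and clear of everything.
- **Disagreements:** the views differ by 1–3 mm, as the calibration allows. A rough side-view estimate put the top ring about 5 mm off in y, but that patch was partly hidden. The ring cannot be that far off with 2.5 mm of play on the post, and the wrist view showed the stack centred.

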